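# Chuck the ball burr in the bench collet

### The job

Take the cutter with the round ball head out of the wooden stand and set its shank straight down into the open collet, fully home on the stop. Then swing the nut's lever clockwise (seen from above) until the collet grips the shank firmly, stop there without over-tightening, and let go. Leave the other two cutters in the stand.

Things in the scene. Friction and masses are not known exactly. Their poses are not given: they have to be found in the camera images.
- ball_burr: steel rotary cutter standing upright in the wooden stand at the start, the one with the round ball head (22 mm). 12 mm round shank 72 mm long with a rounded foot, above it a plain dark collar 22 mm in diameter from 72 to 88 mm above the foot (the place to grip), head above that up to 112 mm. About 0.15 kg. Origin: centre of the foot; z up along the cutter
- cone_burr: steel rotary cutter standing upright in the wooden stand at the start, with a pointed cone head; to be left in the stand. 12 mm round shank 72 mm long with a rounded foot, above it a plain dark collar 22 mm in diameter from 72 to 88 mm above the foot (the place to grip), head above that up to 116 mm. About 0.15 kg. Origin: centre of the foot; z up along the cutter
- flat_burr: steel rotary cutter standing upright in the wooden stand at the start, with a straight flat-ended head (18 mm); to be left in the stand. 12 mm round shank 72 mm long with a rounded foot, above it a plain dark collar 22 mm in diameter from 72 to 88 mm above the foot (the place to grip), head above that up to 114 mm. About 0.15 kg. Origin: centre of the foot; z up along the cutter
- stand: wooden block 170 x 52 x 50 mm, fixed, with three 14 mm holes in a row along its own x axis, 55 mm apart, 42 mm deep; which cutter stands in which hole varies. Origin: centre of its underside on the table
- collet: bench collet holder fixed to the table, all about one upright axis: dark steel flange 92 x 76 x 8 mm, square steel block 56 mm wide up to 30 mm, thin adjusting ring, round knurled hand nut 54 mm in diameter from 35 to 58 mm above the table, with a lever. Origin: on the axis, at the table; yaw varies
- collet_mouth (a point): centre of the 21 mm opening in the top of the nut, 58 mm above the table, on the axis. Inside, three jaws 18 mm tall stand 14 to 17 mm open
- lever_knob (a point): centre of the black ball knob (32 mm, 86 mm above the table), free to spin on its 10 mm upright post at the end of the nut's lever, 100 mm from the collet axis; the lever is a level 10 mm rod 46 mm above the table. It starts on the robot's side of the collet. Swinging it clockwise from above turns the nut and closes the jaws evenly; it stays where it is left
- collet_stop (a point): flat stop at the end of the 14 mm bore below the jaws, on the axis, 8 mm above the table. A shank fully home has its foot here and 22 mm of bare shank showing between nut and collar; until the jaws close it may lean a little
- lever_rod (a point): middle of the lever rod, 60 mm from the axis. The jaws meet the shank after 0.5 to 1.25 rad of swing, different each time and not visible: it must be felt. Push needed at the knob along its path: 5 to 6.5 N while idle, then it climbs: firm from 9 N, best near 10 N, over-tight from 12 N. First touch to firm takes about 0.2 rad, firm to over-tight about 0.2 rad
Mind the look-alikes: they are no part of the job. Leave any green or purple look-alike of the ball_burr alone.

How it is judged:
By the outcome, as a careful person would: the job done as asked, in the order asked, and still so for the second after the job is handed in, with the robot touching nothing.
It also fails if it takes over 72 s, if anything falls off the work surface, if the arm or the gripper's body presses on something with over 40 N, if the wrist force passes 120 N, or if a joint passes its speed limit or range.

### The arm

A 6-joint arm with a two-finger parallel gripper is mounted at the origin on a cart in front of the work surface, level with it; the furniture and walls round the work are solid. World frame = base frame: x ahead of the robot, y to its left, z up, the work surface at z = 0. Lengths are in m, angles in rad, forces in N, time in s.
With the tool pointing down it reaches from about 0.3 to 0.875 m from the base axis. Payload 6.4 kg.
Tool frame: the origin (TCP) lies midway between the tips of the shut fingers; the grasp point (between the pads) lies 19 mm behind it; z points along the fingers, y is the direction in which the jaws open and shut (so a half turn about z gives the same grasp; the last joint's range is limited). The gripper opens to 85 mm and grips with 20 to 120 N. Pads are 22 mm wide; open, the fingers measure 114 mm over their backs; the gripper's body (76 mm by 85 mm) begins 54 mm behind the grasp point. The pads swing forward as they close: fully open they stand 13 mm farther back than shut.
Start: joints at [-1.523, 0.181, 1.607, -0, 1.354, -0.206], TCP at [0.144, -0.557, 0.231] pointing down, gripper open.
Joint ranges: [-2.99, 2.99], [-0.89, 2.07], [0.3, 2.58], [-1.14, 4.28], [0, 2.63], [-3.12, 3.12]. Speed limits (rad/s): [2.57, 2.57, 3.01, 3.14, 3.14, 3.14].

### API

Orientations are given as a unit quaternion [w, x, y, z].
In Python, from bench import get_obs, camera, hand_in gives the robot as it stands.
- The arm moves only by the tool drive_tool, never from a script. Its argument "deltas" is a list of rows, each a list of 2 entries, a list of its own where there are three numbers: the shift along the world's x, y, z in m, then the turn about the world's z in rad. A call has 1 to 10 rows; each row shifts and turns the pose as measured when the row begins; what a row does not reach is not made up. A row lasts 1/10 s, in which the tool goes at most 50 mm and 8.59 degrees, less where a joint would pass 70% of its speed; a pose out of reach is approached as far as the arm can. A call is refused whole if a number of a shift passes 0.05 or a number of a turn 0.15, either way. A call with a gripper value outside its range is refused whole. "gripper" is the opening, from 0 (shut) to 1 (fully open), set as the call begins (left out, the last holds). The fingers move at their own pace and stop on an object; the grip force is fixed at half the most. Time passes only in rows, so rows that do not move let the fingers close. It gives the time, the measured TCP pose, the force and the opening at its end, in the units of the state.
- get_obs(): the state, without advancing time (a new reading comes with each control period).
- camera(name): name is "scene" or "side" or "wrist"; returns a dict with "frame" (384x512x3 uint8, red, green, blue), "fx", "fy", "cx", "cy" (pixels), "eye" and "attitude" of the camera in the world. Camera axes: x right, y down, z forward; pixel columns grow to the right and rows downward; lengths in m; the calibration is good to about 2 mm. A picture is of the moment at which its call begins. There is no depth.
- hand_in(): hands the job in, once; it reports no verdict.
The state is a dict: "time_s": time; "q": joint angles; "dq": joint speeds; "joint_efforts": joint torques, N m; "eef_pos": TCP position; "eef_rot": TCP orientation; "wrist_force": force on the tool from outside, world axes, zero at the start; "torque": the same for the moment, N m; "opening": opening from 0.0 (shut) to 1.0 (fully open).
Only numpy, scipy, OpenCV 4.12 (cv2) and the standard library are available. Lean on these libraries where they do the work, as an engineer would, in place of code of your own. Each camera call takes 0.05 s, during which the arm holds its last target.

## Working session

There is one attempt and no reset: what is moved stays moved. The work goes in short steps, Python scripts to look and compute and a tool call to move; the robot and the scene stay as the last step left them, time stands still between calls to the robot, and variables do not carry over. Pictures are saved under pics/ and viewed, and the job is handed in when it is done.

Besides the shell and the picture viewer there is one more tool, called in YAML: its name, and indented under it one key for each argument. drive_tool: Moves the arm, as the interface text tells. Its arguments: {"type":"object","properties":{"deltas":{"type":"array","items":{"type":"array"}},"gripper":{"type":"number"}},"required":["deltas"]}

```bash
mkdir -p pics; ls; cat > h.py <<'E'
import numpy as np, cv2
from bench import get_obs, camera
def snap(n,f):
    c=camera(n); cv2.imwrite(f'pics/{f}.png',cv2.cvtColor(c['frame'],cv2.COLOR_RGB2BGR)); 
    np.savez(f'pics/{f}.npz',**{k:np.array(c[k]) for k in c}); return c
E
python3 - <<'E'
from h import *
for n in ['scene','side','wrist']:
    c=snap(n,n+'0'); print(n,{k:c[k] for k in c if k!='frame'})
print(get_obs())
E
```

```text
pics
scene {'fx': 346.7420724664902, 'fy': 346.7420724664902, 'cx': 254.8528332038637, 'cy': 194.1463030370099, 'eye': array([0.20692535, 0.79890736, 0.45948388]), 'attitude': array([ 0.1132851 , -0.16703209,  0.83519163, -0.51158744])}
side {'fx': 487.9381806584312, 'fy': 487.9381806584312, 'cx': 253.66977899623492, 'cy': 194.00302104671, 'eye': array([0.4120088 , 0.96176788, 0.44145821]), 'attitude': array([ 0.04082411, -0.05823796,  0.82751099, -0.55692665])}
wrist {'fx': 310.59872291310364, 'fy': 310.59872291310364, 'cx': 253.90686216016775, 'cy': 193.39213781421236, 'eye': array([ 0.21043963, -0.53953577,  0.37215879]), 'attitude': array([ 0.10662998,  0.78349999, -0.6064464 , -0.08354989])}
{'time_s': 0.15, 'q': array([-1.52328475e+00,  1.81395182e-01,  1.60776775e+00, -1.19507184e-05,
        1.35377064e+00, -2.06271807e-01]), 'dq': array([-0.00065698, -0.00194224, -0.00226901, -0.00064301, -0.00042122,
        0.00023699]), 'joint_efforts': array([ 8.13646457e-04, -4.45260108e+01, -3.51689458e+01, -3.27581338e-04,
        5.84367648e-03,  5.02178885e-07]), 'eef_pos': array([ 0.14437306, -0.55615499,  0.23058226]), 'eef_rot': array([-6.68812161e-04,  9.91959659e-01,  1.26552695e-01,  4.73494218e-05]), 'wrist_force': array([-0.92310435, -0.60177862,  0.57819168]), 'torque': array([-0.00068508,  0.01579931,  0.0042749 ]), 'opening': 1.0032244702863407}
```

View pics/scene0.png

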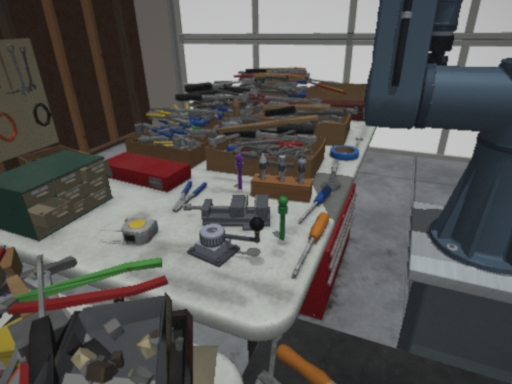

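View pics/side0.png

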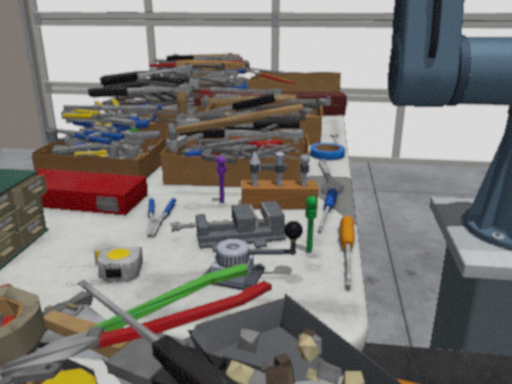

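View pics/wrist0.png

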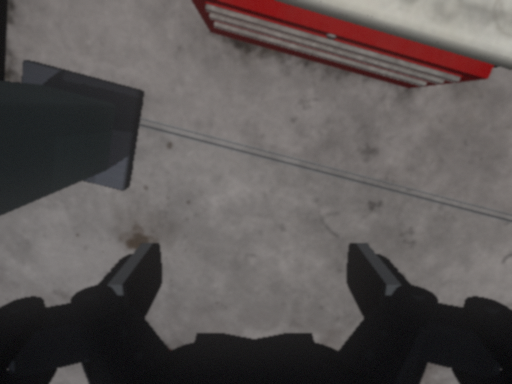

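```bash
python3 - <<'E'
import cv2
a=cv2.imread('pics/side0.png')[140:300,140:360]
cv2.imwrite('pics/side0c.png',cv2.resize(a,None,fx=3.6,fy=3.6,interpolation=cv2.INTER_CUBIC))
a=cv2.imread('pics/scene0.png')[140:270,180:345]
cv2.imwrite('pics/scene0c.png',cv2.resize(a,None,fx=4.5,fy=4.5,interpolation=cv2.INTER_CUBIC))
E
```

```text
(no output)
```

View pics/side0c.png

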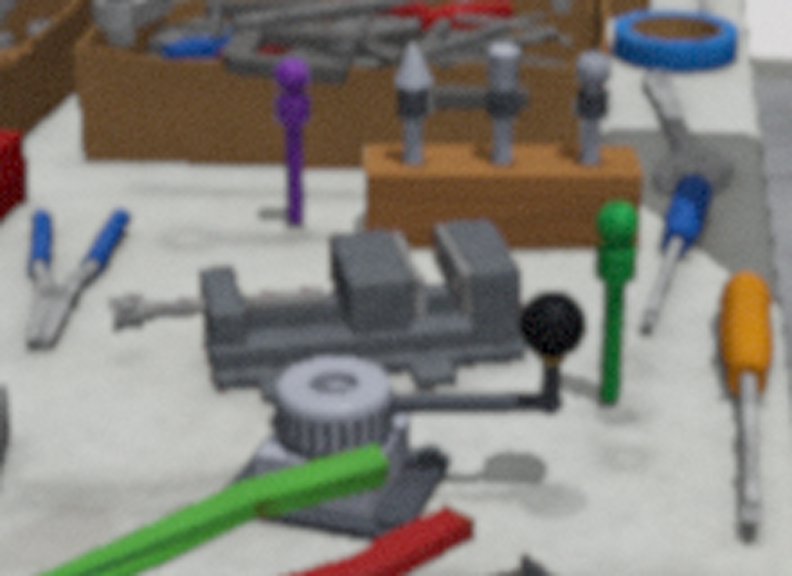

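View pics/scene0c.png

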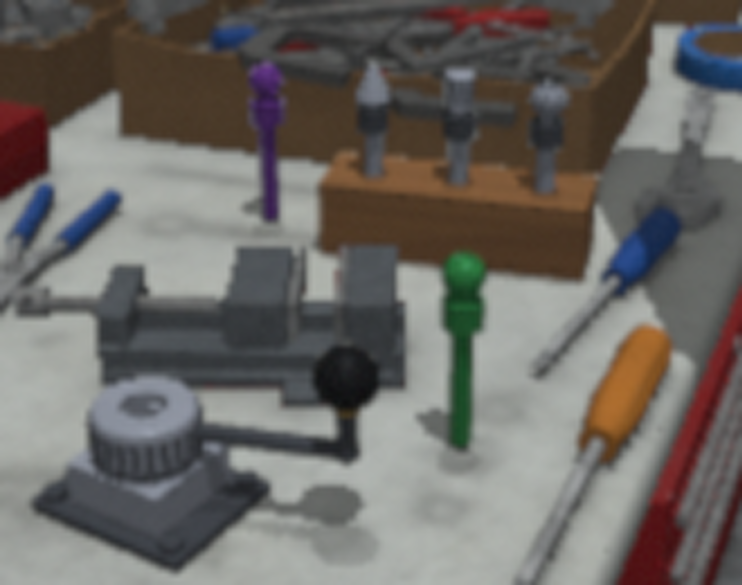

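```bash
cat >> h.py <<'E'
from scipy.spatial.transform import Rotation as R
def ray(c,u,v):
    w,x,y,z=c['attitude']; M=R.from_quat([x,y,z,w]).as_matrix()
    return M@np.array([(u-c['cx'])/c['fx'],(v-c['cy'])/c['fy'],1.])
def atz(c,u,v,z):
    d=ray(c,u,v); e=np.array(c['eye']); return e+d*(z-e[2])/d[2]
def proj(c,p):
    w,x,y,z=c['attitude']; M=R.from_quat([x,y,z,w]).as_matrix(); q=M.T@(np.array(p)-c['eye']); return np.array([c['fx']*q[0]/q[2]+c['cx'],c['fy']*q[1]/q[2]+c['cy']])
def tri(l):
    A=0;b=0
    for c,u,v in l:
        d=ray(c,u,v);d/=np.linalg.norm(d);P=np.eye(3)-np.outer(d,d);A=A+P;b=b+P@c['eye']
    return np.linalg.solve(A,b)
def load(f): return dict(np.load(f'pics/{f}.npz'))
E
python3 - <<'E'
from h import *
np.set_printoptions(precision=4,suppress=True)
s=load('scene0');d=load('side0')
S=lambda x,y:(s,x/4.5+180-.39,y/4.5+140-.39); D=lambda x,y:(d,x/3.6+140-.36,y/3.6+140-.36)
pts={'ball head':(S(550,96),D(595,68),.108),'ball shank@stand top':(S(545,191),D(588,163),.05),'cone shank':(S(374,177),D(412,164),.05),
'ballcollar':(S(547,129),D(592,104),.088),'flat shank':(S(458,183),D(502,163),.05),
'mouth':(S(146,404),D(334,383),.058),'knob':(S(346,377),D(552,325),.086),
'standcornerR top':(S(600,180),D(642,150),.05),'green head':(S(464,273),D(617,223),.1)}
for k,(a,b,z) in pts.items(): print(k,tri([a,b]),atz(*a,z),atz(*b,z))
E
```

```text
ball head [ 0.4465 -0.0692  0.1089] [ 0.447  -0.0709  0.108 ] [ 0.4467 -0.0723  0.108 ]
ball shank@stand top [ 0.4484 -0.0735  0.0438] [ 0.4439 -0.0581  0.05  ] [ 0.4483 -0.0603  0.05  ]
cone shank [ 0.5573 -0.054   0.0446] [ 0.5511 -0.0397  0.05  ] [ 0.5563 -0.0439  0.05  ]
ballcollar [ 0.4478 -0.0707  0.0856] [ 0.4467 -0.0664  0.088 ] [ 0.4473 -0.0624  0.088 ]
flat shank [ 0.5014 -0.0586  0.0469] [ 0.4982 -0.0501  0.05  ] [ 0.5012 -0.0531  0.05  ]
mouth [0.55   0.2546 0.0553] [0.5471 0.2591 0.058 ] [0.5493 0.2586 0.058 ]
knob [0.451  0.2404 0.0848] [0.4497 0.2431 0.086 ] [0.4511 0.2417 0.086 ]
standcornerR top [ 0.4156 -0.0829  0.0517] [ 0.4164 -0.0863  0.05  ] [ 0.4157 -0.0878  0.05  ]
green head [0.4252 0.1515 0.0996] [0.4246 0.1531 0.1   ] [0.4253 0.1516 0.1   ]
```

Candidates for the ball_burr, as scene / side pixels:
- Steel ball-head cutter in the stand's right hole: (302,161) / (305,159).
- Green look-alike: (283,200) / (311,202).
- Purple look-alike: (239,158) / (221,161).

The steel one in the stand fits, because it has a round head and a dark collar. I'll confirm it with the wrist camera from above.

drive_tool:
  deltas:
    - [[0.02, 0.04, 0.01], -0.037]
    - [[0.02, 0.04, 0.01], -0.037]
    - [[0.02, 0.04, 0], 0]
    - [[0.02, 0.04, 0], 0]
    - [[0.02, 0.04, 0], 0]
    - [[0.02, 0.04, 0], 0]
    - [[0.02, 0.04, 0], 0]
    - [[0.02, 0.04, 0], 0]
    - [[0.02, 0.04, 0], 0]
    - [[0.02, 0.04, 0], 0]
  gripper: 0.6

```text
time_s: 1.15
eef_pos: [0.345, -0.1435, 0.247]
eef_rot: [-0.003, 0.997, 0.082, 0.001]
wrist_force: [1.4, -0.1, -0.1]
opening: 0.602
```

```bash
python3 - <<'E'
from h import *
np.set_printoptions(precision=4,suppress=True)
s=load('scene0');d=load('side0')
print('green handle',atz(s,160,262,.03), 'vice jaw near top side',tri([(s,396/4.5+180,247/4.5+140),(d,497/3.6+140,222/3.6+140)]),tri([(s,293/4.5+180,247/4.5+140),(d,397/3.6+140,232/3.6+140)]))
E
```

```text
green handle [0.608  0.3654 0.03  ] vice jaw near top side [0.4917 0.0708 0.062 ] [0.544  0.0954 0.0638]
```

drive_tool:
  deltas:
    - [[0.03, 0.035, 0], 0]
    - [[0, 0.015, 0], 0]
    - [[0, 0, 0], 0]

```text
time_s: 1.45
eef_pos: [0.3767, -0.0861, 0.247]
eef_rot: [-0.003, 0.996, 0.086, 0.002]
wrist_force: [-1.0, -1.1, 0.4]
opening: 0.601
```

```bash
python3 - <<'E'
from h import *
np.set_printoptions(precision=4,suppress=True)
s=load('scene0');d=load('side0')
print('green',tri([(s,160,262),(d,247,267)]),'red',tri([(s,165,281),(d,269,286)]))
c=snap('wrist','w1'); print(get_obs()['eef_pos'],c['eye'],[proj(c,p) for p in [(.447,-.071,.109),(.447,-.071,.088)]])
f=c['frame'][:,:,::-1]; cv2.imwrite('pics/w1b.png',cv2.resize(f,(800,600),interpolation=cv2.INTER_CUBIC))
E
```

```text
green [0.4865 0.4968 0.1616] red [0.4591 0.5234 0.1571]
[ 0.3768 -0.0871  0.2471] [ 0.4436 -0.0757  0.3889] [array([251.0966, 102.9194]), array([251.4215, 103.2695])]
```

View pics/w1b.png

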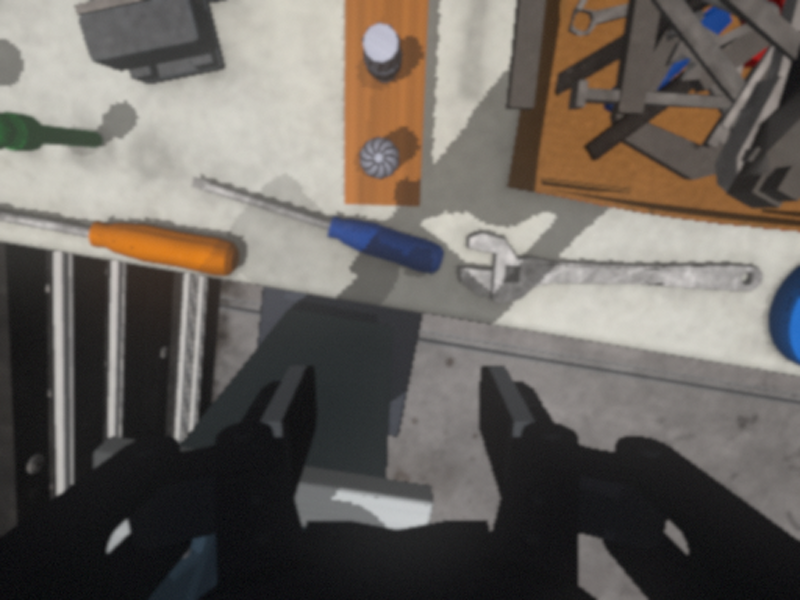

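```bash
python3 - <<'E'
from h import *
np.set_printoptions(precision=4,suppress=True)
c=load('w1'); s=load('scene0'); d=load('side0')
k=1.5625
print('head',atz(c,379/k,157/k,.115),'flat',atz(c,381/k,42/k,.122),'corners',atz(c,345/k,204/k,.05),atz(c,420/k,205/k,.05), atz(c,345/k,0,.05))
for p in [(.447,-.063,.109)]: print(proj(s,p),proj(d,p))
f=c['frame'][60:150,190:310,::-1]; cv2.imwrite('pics/w1c.png',cv2.resize(f,None,fx=6,fy=6,interpolation=cv2.INTER_CUBIC))
E
```

```text
head [ 0.4476 -0.0637  0.115 ] flat [ 0.5018 -0.0561  0.122 ] corners [ 0.4141 -0.0428  0.05  ] [ 0.4223 -0.0936  0.05  ] [ 0.5369 -0.025   0.05  ]
[301.0246 161.5929] [304.602  159.3807]
```

View pics/w1c.png

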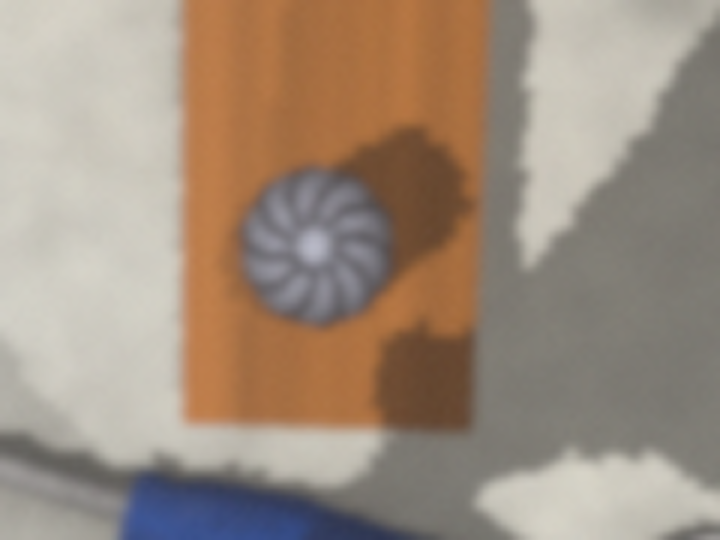

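The enlarged crop shows a fluted, round, steel-coloured head at about (242.6,101) in the wrist picture. It stands in the stand's end hole, so this is the ball_burr. It sits at about (0.4476, -0.0637).

drive_tool:
  deltas:
    - [[0.035, 0.0117, 0], -0.03]
    - [[0.0355, 0.0117, 0], 0]
    - [[0, 0, -0.04], 0]
    - [[0, 0, -0.04], 0]
    - [[0, 0, -0.03], 0]
    - [[0, 0, 0], 0]

```text
time_s: 2.1
eef_pos: [0.4505, -0.0715, 0.1357]
eef_rot: [0.001, 0.998, 0.066, 0.005]
wrist_force: [-0.9, 0.6, 0.1]
opening: 0.604
```

```bash
python3 - <<'E'
from h import *
np.set_printoptions(precision=4,suppress=True)
c=snap('wrist','w2'); o=get_obs(); print(o['eef_pos'],o['eef_rot'],c['eye'], proj(c,(.4476,-.0637,.115)),proj(c,o['eef_pos']+[0,0,.019]))
f=c['frame'][:,:,::-1]; cv2.imwrite('pics/w2b.png',cv2.resize(f,(800,600),interpolation=cv2.INTER_CUBIC))
E
```

```text
[ 0.4519 -0.0721  0.1378] [0.0013 0.9978 0.0655 0.006 ] [ 0.5168 -0.0629  0.278 ] [238.865  236.0015] [255.0673 267.2463]
```

View pics/w2b.png

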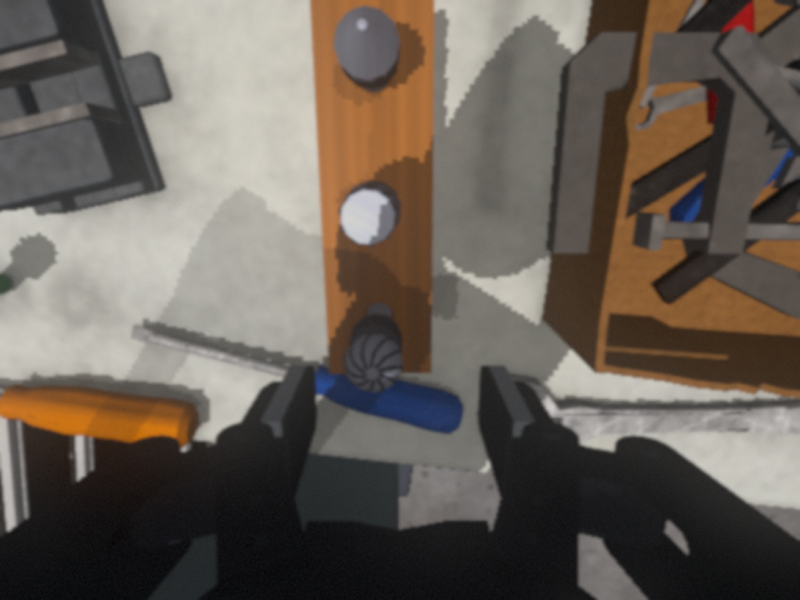

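```bash
cat >> h.py <<'E'
def pose(n=8):
    P=[];Q=[];F=[]
    for i in range(n):
        camera('wrist'); o=get_obs(); P.append(o['eef_pos']);q=o['eef_rot']; Q.append(q*np.sign(q[1]));F.append(o['wrist_force'])
    P=np.array(P);q=np.mean(Q,0)
    M=R.from_quat([q[1],q[2],q[3],q[0]]).as_matrix()
    print('t',o['time_s'],'pos',P.mean(0).round(4),'sd',P.std(0).round(4),'yaw',np.arctan2(M[1,0],M[0,0]).round(4),'zax',M[:,2].round(4),'F',np.mean(F,0).round(2),'sd',np.std(F,0).round(2),'open',round(o['opening'],3))
E
python3 -c "
from h import *
pose(8)"
```

```text
t 2.55 pos [ 0.4545 -0.0722  0.1411] sd [0.0005 0.0003 0.0006] yaw 0.1325 zax [ 0.0191 -0.0045 -0.9998] F [-0.16 -0.15 -0.03] sd [0.35 0.46 0.63] open 0.601
```

drive_tool:
  deltas:
    - [[0, 0, 0], 0]
    - [[0, 0, 0], 0]
    - [[0, 0, 0], 0]

```text
time_s: 2.85
eef_pos: [0.455, -0.0717, 0.142]
eef_rot: [0.003, 0.998, 0.067, 0.01]
wrist_force: [0.4, -0.6, 0.0]
opening: 0.6
```

```bash
python3 -c "
from h import *
pose(6)"
```

```text
t 3.15 pos [ 0.4549 -0.0717  0.1419] sd [0.0001 0.     0.0001] yaw 0.1338 zax [ 0.0208 -0.0052 -0.9998] F [-0.05  0.02 -0.13] sd [0.42 0.59 0.5 ] open 0.596
```

```bash
python3 - <<'E'
from h import *
np.set_printoptions(precision=4,suppress=True)
c=snap('wrist','w3'); print(c['eye'],proj(c,(.4476,-.0637,.115)))
f=c['frame'][190:270,180:320,::-1]; cv2.imwrite('pics/w3b.png',cv2.resize(f,None,fx=5,fy=5,interpolation=cv2.INTER_CUBIC))
E
```

```text
[ 0.5195 -0.0622  0.2848] [237.9003 239.1794]
```

View pics/w3b.png

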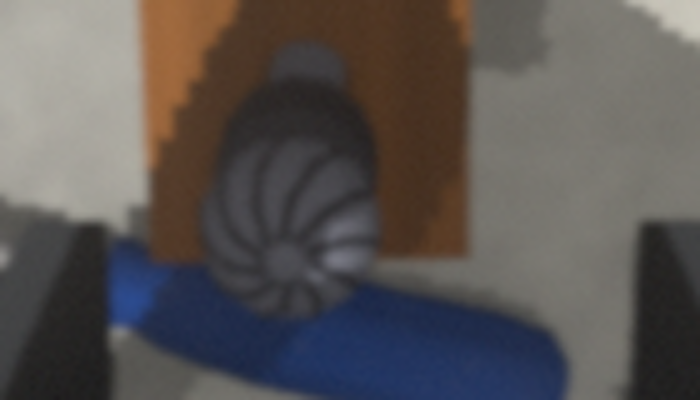

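```bash
python3 - <<'E'
from h import *
np.set_printoptions(precision=4,suppress=True)
c=load('w3'); print(atz(c,237.6,242.4,.120),atz(c,238,235.6,.109),atz(c,(304/5+180),60/5+190,.06))
E
```

```text
[ 0.4477 -0.0637  0.12  ] [ 0.4474 -0.0635  0.109 ] [ 0.4544 -0.0627  0.06  ]
```

drive_tool:
  deltas:
    - [[-0.0035, 0.004, 0], 0]
    - [[-0.0035, 0.004, 0], 0]
    - [[0, 0, 0], 0]
    - [[0, 0, -0.01], 0]
    - [[0, 0, -0.01], 0]
    - [[0, 0, -0.01], 0]
    - [[0, 0, -0.01], 0]
    - [[0, 0, 0], 0]
    - [[0, 0, 0], 0]
    - [[0, 0, 0], 0]

```text
time_s: 4.2
eef_pos: [0.4459, -0.0624, 0.0966]
eef_rot: [0.002, 0.998, 0.067, 0.009]
wrist_force: [0.3, 0.4, 0.2]
opening: 0.599
```

```bash
python3 -c "
from h import *
pose(6)"
```

```text
t 4.5 pos [ 0.4462 -0.0625  0.097 ] sd [0.0001 0.     0.0001] yaw 0.1337 zax [ 0.0186 -0.0042 -0.9998] F [ 0.18 -0.16  0.08] sd [0.38 0.25 0.31] open 0.599
```

drive_tool:
  deltas:
    - [[0.0012, -0.001, -0.006], 0]
    - [[0, 0, -0.007], 0]
    - [[0, 0, -0.007], 0]
    - [[0, 0, -0.006], 0]
    - [[0, 0, 0], 0]
    - [[0, 0, 0], 0]
    - [[0, 0, 0], 0]

```text
time_s: 5.2
eef_pos: [0.4471, -0.0635, 0.0683]
eef_rot: [0.003, 0.998, 0.067, 0.009]
wrist_force: [0.7, -0.1, 0.2]
opening: 0.602
```

```bash
python3 -c "
from h import *
pose(5)"
```

```text
t 5.45 pos [ 0.4473 -0.0636  0.0686] sd [0.0001 0.     0.0001] yaw 0.1337 zax [ 0.0185 -0.0042 -0.9998] F [-0.44 -0.17  0.08] sd [0.45 0.36 0.29] open 0.602
```

drive_tool:
  deltas:
    - [[0, 0, 0], 0]
    - [[0, 0, 0], 0]
    - [[0, 0, 0], 0]
    - [[0, 0, 0], 0]
    - [[0, 0, 0], 0]
    - [[0, 0, 0], 0]
    - [[0, 0, 0], 0]
    - [[0, 0, 0], 0]
  gripper: 0

```text
time_s: 6.25
eef_pos: [0.4477, -0.0637, 0.0692]
eef_rot: [0.003, 0.998, 0.067, 0.01]
wrist_force: [0.7, 0.1, 0.7]
opening: 0.232
```

```bash
python3 - <<'E'
from h import *
pose(5)
for n in ['side','scene']:
    c=snap(n,n+'1')
f=load('side1')['frame'][120:240,220:360,::-1]; cv2.imwrite('pics/side1c.png',cv2.resize(f,None,fx=5,fy=5,interpolation=cv2.INTER_CUBIC))
E
```

```text
t 6.5 pos [ 0.4477 -0.0637  0.0692] sd [0. 0. 0.] yaw 0.1338 zax [ 0.0195 -0.0046 -0.9998] F [ 0.1  -0.33  0.5 ] sd [0.78 0.31 0.32] open 0.234
```

View pics/side1c.png

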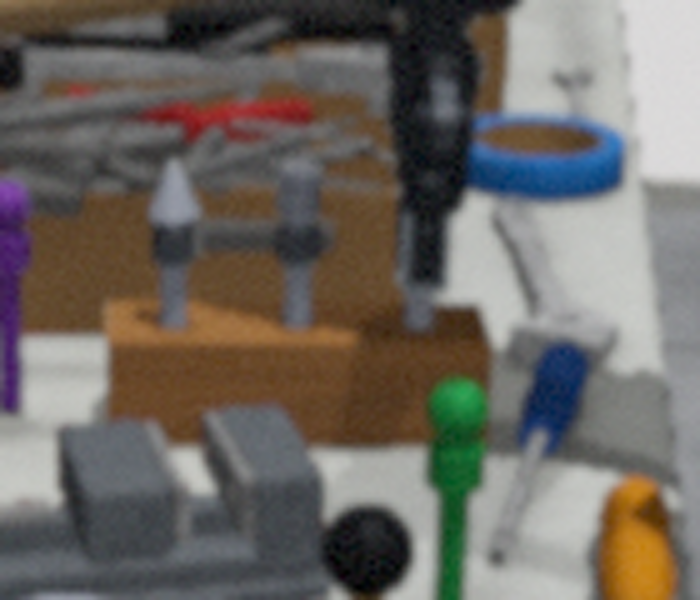

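drive_tool:
  deltas:
    - [[0, 0, 0.01], 0]
    - [[0, 0, 0.01], 0]
    - [[0, 0, 0.015], 0]
    - [[0, 0, 0.015], 0]
    - [[0, 0, 0.015], 0]
    - [[0, 0, 0.015], 0]
    - [[0, 0, 0.015], 0]
    - [[0, 0, 0.01], 0]
    - [[0, 0, 0.005], 0]
    - [[0, 0, 0], 0]

```text
time_s: 7.6
eef_pos: [0.4473, -0.0634, 0.1894]
eef_rot: [0.004, 0.998, 0.067, 0.011]
wrist_force: [0.5, 0.5, -0.7]
opening: 0.237
```

```bash
python3 - <<'E'
from h import *
pose(5)
for n in ['side','wrist']:
    c=snap(n,n+'2')
f=load('side2')['frame'][60:240,200:380,::-1]; g=load('wrist2')['frame'][140:320,160:340,::-1]; cv2.imwrite('pics/two2.png',cv2.resize(np.hstack([f,g]),None,fx=2.2,fy=2.2,interpolation=cv2.INTER_CUBIC))
E
```

```text
t 7.85 pos [ 0.4466 -0.0631  0.1881] sd [0.0003 0.0001 0.0005] yaw 0.1338 zax [ 0.0206 -0.0049 -0.9998] F [ 0.03 -0.07 -1.42] sd [0.21 0.52 0.23] open 0.235
```

View pics/two2.png

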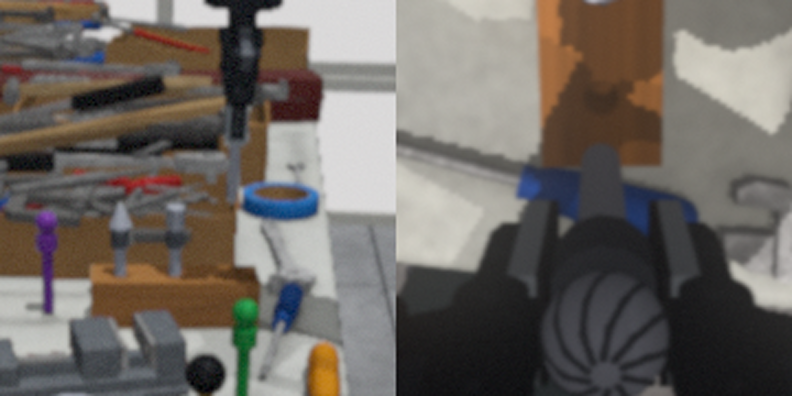

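drive_tool:
  deltas:
    - [[0.005, 0.015, 0.01], 0]
    - [[0.005, 0.03, 0.01], 0]
    - [[0.005, 0.03, 0], 0]
    - [[0.005, 0.03, 0], 0]
    - [[0, 0.03, 0], 0]
    - [[0, 0.03, 0], 0]
    - [[0, 0.03, 0], 0]
    - [[0, 0.03, 0], 0]
    - [[0, 0.03, 0], 0]
    - [[0, 0.02, 0], 0]

```text
time_s: 8.95
eef_pos: [0.4649, 0.2199, 0.2045]
eef_rot: [0.003, 0.998, 0.063, 0.007]
wrist_force: [0.2, -0.3, -1.9]
opening: 0.235
```

drive_tool:
  deltas:
    - [[0, 0.02, 0], 0]
    - [[0, 0.01, 0], 0]
    - [[0, 0, 0], 0]
    - [[0, 0, 0], 0]

```text
time_s: 9.35
eef_pos: [0.4635, 0.2529, 0.2025]
eef_rot: [0.003, 0.998, 0.065, 0.005]
wrist_force: [-0.3, 0.3, -1.5]
opening: 0.232
```

```bash
python3 - <<'E'
from h import *
pose(5)
c=snap('wrist','w4')
cv2.imwrite('pics/w4b.png',cv2.resize(c['frame'][:,:,::-1],(800,600),interpolation=cv2.INTER_CUBIC))
E
```

```text
t 9.6 pos [0.4637 0.2526 0.2028] sd [0.0001 0.0001 0.0002] yaw 0.1299 zax [ 0.0106 -0.0055 -0.9999] F [-0.01 -0.16 -1.41] sd [0.33 0.64 0.52] open 0.234
```

View pics/w4b.png

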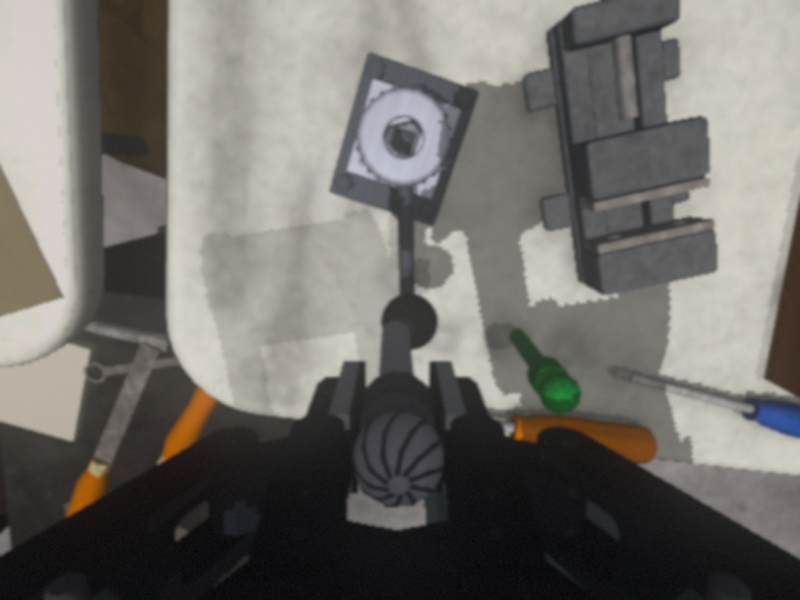

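```bash
python3 - <<'E'
from h import *
np.set_printoptions(precision=4,suppress=True)
c=load('w4'); f=c['frame'][40:220,200:320,::-1]
cv2.imwrite('pics/w4c.png',cv2.resize(f,None,fx=5,fy=5,interpolation=cv2.INTER_CUBIC)[:600])
g=cv2.cvtColor(c['frame'],cv2.COLOR_RGB2GRAY)
sub=g[50:130,215:300]; m=(sub>160).astype('uint8'); n,l,st,ce=cv2.connectedComponentsWithStats(m)
i=1+np.argmax(st[1:,4]); print(st[i],ce[i])
E
```

```text
[  16    9   51   57 1739] [41.41   36.9275]
```

View pics/w4c.png

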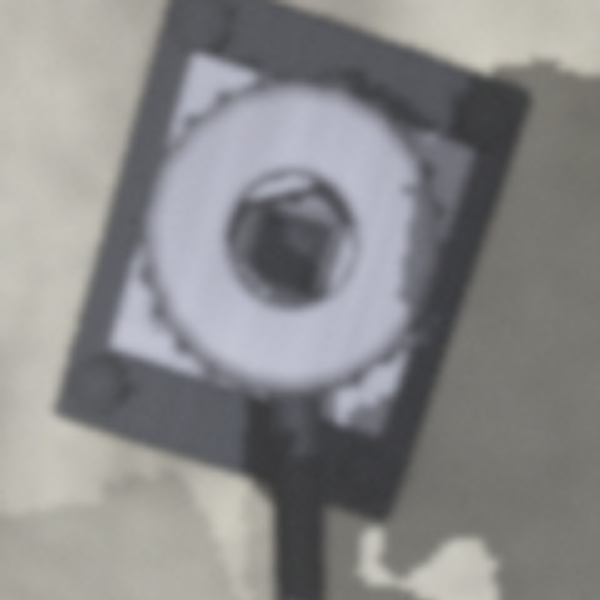

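```bash
python3 - <<'E'
from h import *
np.set_printoptions(precision=4,suppress=True)
c=load('w4'); s=load('scene0'); d=load('side0')
p=atz(c,257.9,87.3,.058); print('mouth',p, proj(s,p),proj(d,p)); k=atz(c,409/1.5625,321/1.5625,.089); print('knob',k,proj(s,[*k[:2],.086]),proj(d,[*k[:2],.086]),np.hypot(*(k-p)[:2]), np.arctan2(*(k-p)[1::-1]))
print('hub at z', atz(c,398/1.5625,486/1.5625,.2028-.0692+.120))
print('green',atz(c,563/1.5625,393/1.5625,.11))
E
```

```text
mouth [0.5499 0.259  0.058 ] [210.9395 229.1051] [232.0638 246.1119]
knob [0.4522 0.2432 0.089 ] [255.3274 223.1654] [292.2336 230.286 ] 0.09889519612932067 -2.9815927314886075
hub at z [0.4646 0.2524 0.2536]
green [0.4294 0.1584 0.11  ]
```

drive_tool:
  deltas:
    - [[0.01, 0, 0], 0]
    - [[0.015, 0.002, 0], 0]
    - [[0.015, 0.002, 0], 0]
    - [[0.015, 0.002, 0], 0]
    - [[0.015, 0, 0], 0]
    - [[0.01, 0, 0], 0]
    - [[0.004, 0, 0], 0]
    - [[0, 0, 0], 0]
    - [[0, 0, 0], 0]

```text
time_s: 10.55
eef_pos: [0.5554, 0.2563, 0.2032]
eef_rot: [0.003, 0.998, 0.063, 0.006]
wrist_force: [-0.3, -0.3, -1.8]
opening: 0.238
```

```bash
python3 - <<'E'
from h import *
pose(4)
E
```

```text
t 10.75 pos [0.5552 0.2564 0.2033] sd [0.     0.0001 0.0001] yaw 0.1265 zax [ 0.0133 -0.0053 -0.9999] F [-0.4  -0.04 -0.89] sd [0.85 0.26 0.45] open 0.233
```

drive_tool:
  deltas:
    - [[-0.0027, 0.0013, -0.005], 0]
    - [[-0.002, 0.001, -0.01], 0]
    - [[0, 0, -0.01], 0]
    - [[0, 0, -0.01], 0]
    - [[0, 0, -0.01], 0]
    - [[0, 0, -0.01], 0]
    - [[0, 0, -0.005], 0]
    - [[0, 0, -0.003], 0]
    - [[0, 0, 0], 0]
    - [[0, 0, 0], 0]

```text
time_s: 11.75
eef_pos: [0.5481, 0.259, 0.1333]
eef_rot: [0.003, 0.998, 0.064, 0.005]
wrist_force: [-0.3, -0.2, -0.6]
opening: 0.234
```

```bash
python3 - <<'E'
from h import *
pose(4)
c=snap('wrist','w5'); s=snap('side','side5'); e=snap('scene','scene5')
print(proj(c,(.5499,.259,.058)))
cv2.imwrite('pics/w5b.png',np.vstack([cv2.resize(c['frame'][190:270,180:320,::-1],None,fx=4,fy=4,interpolation=cv2.INTER_CUBIC)]))
a=cv2.resize(s['frame'][170:270,190:290,::-1],None,fx=4,fy=4,interpolation=cv2.INTER_CUBIC)
b=cv2.resize(e['frame'][170:270,160:260,::-1],None,fx=4,fy=4,interpolation=cv2.INTER_CUBIC)
cv2.imwrite('pics/s5b.png',np.hstack([a,b]))
E
```

```text
t 11.95 pos [0.5482 0.2591 0.1335] sd [0.     0.     0.0001] yaw 0.1274 zax [ 0.0112 -0.0058 -0.9999] F [-0.01 -0.2  -1.48] sd [0.71 0.18 0.88] open 0.234
[253.17398976 202.22170895]
```

View pics/w5b.png

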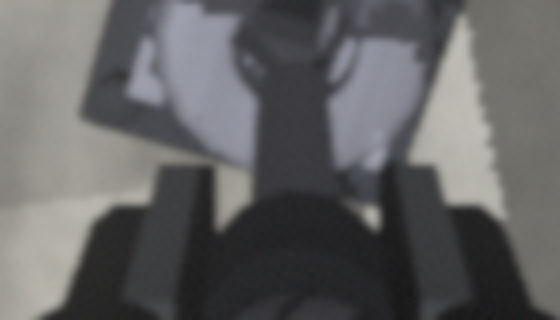

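View pics/s5b.png

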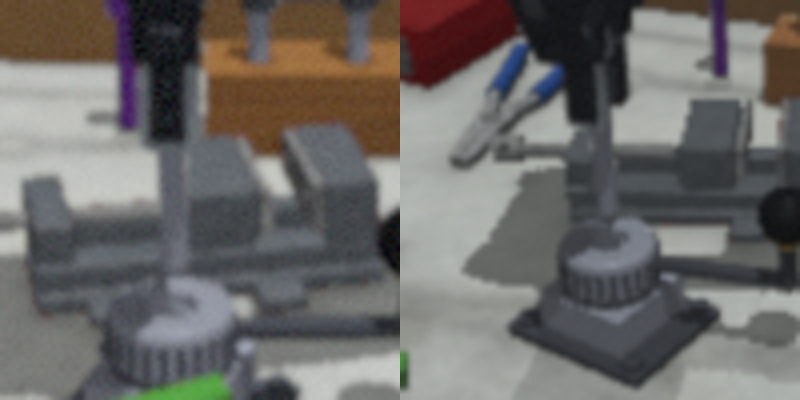

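```bash
python3 - <<'E'
from h import *
np.set_printoptions(precision=1,suppress=True)
c,s,e=load('w5'),load('side5'),load('scene5')
for p in [(.5475,.2591,.0723),(.5499,.259,.0723),(.5499,.259,.058),(.5475,.2591,.12),(.5499,.259,.12)]:
    print(p,(proj(c,p)-[180,190])*4,(proj(s,p)-[190,170])*4,(proj(e,p)-[160,170])*4)
for n,f,x0,y0 in [('a',s,215,200),('b',e,190,195)]:
    cv2.imwrite(f'pics/z5{n}.png',cv2.resize(f['frame'][y0:y0+60,x0:x0+50,::-1],None,fx=10,fy=10,interpolation=cv2.INTER_CUBIC))
a=cv2.imread('pics/z5a.png');b=cv2.imread('pics/z5b.png');cv2.imwrite('pics/z5.png',np.hstack([a,b])[:,:800])
E
```

```text
(0.5475, 0.2591, 0.0723) [290.8  85.8] [173.2 274.1] [205.5 214.7]
(0.5499, 0.259, 0.0723) [293.1  72.7] [167.5 273.6] [201.7 213.7]
(0.5499, 0.259, 0.058) [292.7  48.9] [168.2 304.5] [203.7 236.4]
(0.5475, 0.2591, 0.12) [291.8 196.7] [171.  168.1] [198.6 135.8]
(0.5499, 0.259, 0.12) [294.8 180.4] [165.2 167.6] [194.6 134.9]
```

View pics/z5.png

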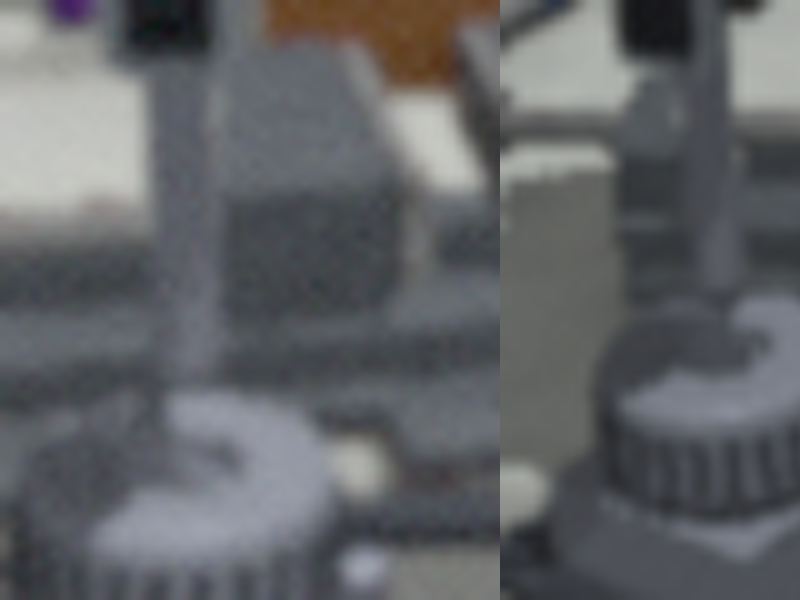

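drive_tool:
  deltas:
    - [[0.0015, 0, 0], 0]
    - [[0, 0, -0.004], 0]
    - [[0, 0, -0.004], 0]
    - [[0, 0, -0.004], 0]
    - [[0, 0, -0.004], 0]
    - [[0, 0, 0], 0]

```text
time_s: 12.7
eef_pos: [0.5496, 0.259, 0.1159]
eef_rot: [0.003, 0.998, 0.064, 0.005]
wrist_force: [-0.5, -0.3, -1.4]
opening: 0.234
```

```bash
python3 - <<'E'
from h import *
pose(4)
E
```

```text
t 12.9 pos [0.55   0.2591 0.1167] sd [0.0002 0.0001 0.0003] yaw 0.1274 zax [ 0.012  -0.0056 -0.9999] F [ 0.09  0.09 -1.24] sd [0.47 0.65 0.18] open 0.239
```

drive_tool:
  deltas:
    - [[0, 0, -0.004], 0]
    - [[0, 0, -0.004], 0]
    - [[0, 0, -0.004], 0]
    - [[0, 0, 0], 0]

```text
time_s: 13.3
eef_pos: [0.5506, 0.2593, 0.1046]
eef_rot: [0.003, 0.998, 0.064, 0.007]
wrist_force: [0.5, 0.5, -0.8]
opening: 0.234
```

```bash
python3 - <<'E'
from h import *
pose(3)
E
```

```text
t 13.45 pos [0.5509 0.2594 0.1052] sd [0.0002 0.0001 0.0002] yaw 0.1275 zax [ 0.0145 -0.0049 -0.9999] F [ 0.41  0.23 -0.77] sd [0.17 0.4  0.39] open 0.237
```

drive_tool:
  deltas:
    - [[-0.0008, 0, -0.003], 0]
    - [[0, 0, -0.003], 0]
    - [[0, 0, -0.003], 0]
    - [[0, 0, -0.003], 0]
    - [[0, 0, 0], 0]

```text
time_s: 13.95
eef_pos: [0.5504, 0.2595, 0.0927]
eef_rot: [0.003, 0.998, 0.064, 0.008]
wrist_force: [0.4, -0.2, -2.1]
opening: 0.233
```

```bash
python3 - <<'E'
from h import *
pose(3)
E
```

```text
t 14.1 pos [0.5507 0.2596 0.0931] sd [0.0001 0.     0.0002] yaw 0.1275 zax [ 0.0161 -0.0045 -0.9999] F [ 0.26  0.28 -1.16] sd [0.3  0.08 0.4 ] open 0.238
```

drive_tool:
  deltas:
    - [[-0.0005, -0.0004, -0.003], 0]
    - [[0, 0, -0.003], 0]
    - [[0, 0, -0.003], 0]
    - [[0, 0, -0.003], 0]
    - [[0, 0, 0], 0]

```text
time_s: 14.6
eef_pos: [0.5505, 0.2592, 0.0806]
eef_rot: [0.003, 0.998, 0.064, 0.008]
wrist_force: [0.9, -0.3, -2.2]
opening: 0.233
```

```bash
python3 - <<'E'
from h import *
pose(3)
E
```

```text
t 14.75 pos [0.5508 0.2593 0.081 ] sd [0.0001 0.     0.0002] yaw 0.1275 zax [ 0.0177 -0.0041 -0.9998] F [ 0.17 -0.12 -1.46] sd [0.71 0.36 0.53] open 0.236
```

drive_tool:
  deltas:
    - [[-0.0004, 0, -0.003], 0]
    - [[0, 0, -0.003], 0]
    - [[0, 0, -0.002], 0]
    - [[0, 0, -0.001], 0]
    - [[0, 0, 0], 0]

```text
time_s: 15.25
eef_pos: [0.5507, 0.2595, 0.0717]
eef_rot: [0.003, 0.998, 0.064, 0.009]
wrist_force: [-0.3, 0.9, -1.3]
opening: 0.235
```

```bash
python3 - <<'E'
from h import *
pose(3)
E
```

```text
t 15.4 pos [0.5508 0.2595 0.0719] sd [0.0001 0.     0.0001] yaw 0.1275 zax [ 0.0188 -0.0038 -0.9998] F [-0.23 -0.07 -1.06] sd [0.29 0.56 0.2 ] open 0.237
```

Now the last 3 mm to the stop, done gently.

drive_tool:
  deltas:
    - [[0, 0, -0.0015], 0]
    - [[0, 0, -0.001], 0]
    - [[0, 0, -0.001], 0]
    - [[0, 0, -0.001], 0]

```text
time_s: 15.8
eef_pos: [0.5519, 0.2597, 0.0689]
eef_rot: [0.002, 0.998, 0.064, 0.01]
wrist_force: [-2.5, 0.0, 8.3]
opening: 0.235
```

```bash
python3 - <<'E'
from h import *
pose(3)
E
```

```text
t 15.95 pos [0.5518 0.2597 0.069 ] sd [0. 0. 0.] yaw 0.1276 zax [ 0.021  -0.0034 -0.9998] F [-1.41 -0.61  5.29] sd [0.61 0.3  0.48] open 0.232
```

drive_tool:
  deltas:
    - [[0, 0, 0], 0]
    - [[0, 0, 0], 0]
    - [[0, 0, 0], 0]
    - [[0, 0, 0], 0]
    - [[0, 0, 0], 0]
  gripper: 0.6

```text
time_s: 16.45
eef_pos: [0.5523, 0.2599, 0.0692]
eef_rot: [0.002, 0.998, 0.064, 0.011]
wrist_force: [0.5, 0.3, -0.6]
opening: 0.601
```

drive_tool:
  deltas:
    - [[0, 0, 0.01], 0]
    - [[0, 0, 0.015], 0]
    - [[0, 0, 0.02], 0]
    - [[0, 0, 0.02], 0]
    - [[0, 0, 0.02], 0]
    - [[-0.02, 0, 0.02], 0]
    - [[-0.03, 0, 0.01], 0]
    - [[-0.03, 0, 0], 0]
    - [[-0.01, 0, 0], 0]
    - [[0, 0, 0], 0]

```text
time_s: 17.45
eef_pos: [0.4624, 0.2602, 0.2011]
eef_rot: [0.001, 0.998, 0.063, 0.017]
wrist_force: [0.3, -0.4, -0.2]
opening: 0.602
```

```bash
python3 - <<'E'
from h import *
pose(3)
c=snap('wrist','w6'); s=snap('side','side6'); e=snap('scene','scene6')
cv2.imwrite('pics/w6b.png',cv2.resize(c['frame'][:,:,::-1],(800,600),interpolation=cv2.INTER_CUBIC))
a=cv2.resize(s['frame'][170:290,190:310,::-1],None,fx=3.3,fy=3.3,interpolation=cv2.INTER_CUBIC)
b=cv2.resize(e['frame'][160:280,170:290,::-1],None,fx=3.3,fy=3.3,interpolation=cv2.INTER_CUBIC)
cv2.imwrite('pics/s6b.png',np.hstack([a,b]))
E
```

```text
t 17.6 pos [0.4636 0.26   0.2007] sd [0.0003 0.0001 0.0004] yaw 0.1261 zax [ 3.430e-02  4.000e-04 -9.994e-01] F [-0.21 -0.15 -0.26] sd [0.23 0.73 0.22] open 0.602
```

View pics/w6b.png

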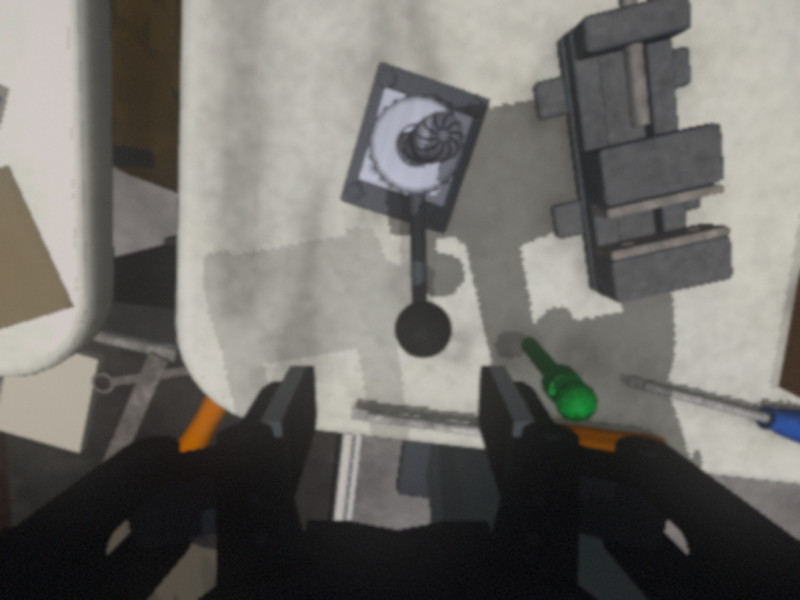

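View pics/s6b.png

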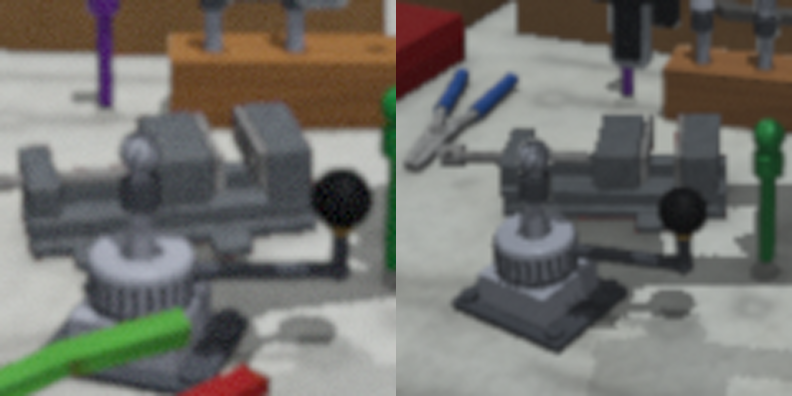

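```bash
python3 - <<'E'
from h import *
np.set_printoptions(precision=4,suppress=True)
c=load('w6');s=load('side6');e=load('scene6');k=1.5625
print('hub',atz(c,442/k,133/k,.119),'nut',atz(c,418/k,145/k,.058),'knob',atz(c,423/k,329/k,.088))
S=lambda x,y:(s,x/3.3+190,y/3.3+170); E=lambda x,y:(e,x/3.3+170,y/3.3+160)
print('head',tri([S(140,152),E(533-396,155)]),'collar bot',tri([S(140,207),E(535-396,203)]),'knob',tri([S(342,200),E(683-396,211)]))
E
```

```text
hub [0.551  0.2501 0.119 ] nut [0.5495 0.2577 0.058 ] knob [0.4517 0.243  0.088 ]
head [0.55   0.2489 0.1076] collar bot [0.549  0.2538 0.0774] knob [0.4499 0.2405 0.0837]
```

drive_tool:
  deltas:
    - [[-0.006, -0.008, -0.01], 0]
    - [[-0.005, -0.007, -0.012], 0]
    - [[0, 0, -0.012], 0]
    - [[0, 0, -0.012], 0]
    - [[0, 0, -0.012], 0]
    - [[0, 0, -0.006], 0]
    - [[0, 0, 0], 0]
    - [[0, 0, 0], 0]
  gripper: 0.6

```text
time_s: 18.55
eef_pos: [0.4533, 0.2436, 0.1282]
eef_rot: [0.001, 0.998, 0.062, 0.014]
wrist_force: [0.5, 0.2, 0.1]
opening: 0.597
```

```bash
python3 - <<'E'
from h import *
pose(3)
c=snap('wrist','w7')
cv2.imwrite('pics/w7b.png',cv2.resize(c['frame'][:,:,::-1],(640,480),interpolation=cv2.INTER_CUBIC))
print(proj(c,(.4518,.243,.086))*1.25)
E
```

```text
t 18.7 pos [0.4535 0.2437 0.1286] sd [0.0001 0.     0.0002] yaw 0.1235 zax [ 2.870e-02 -9.000e-04 -9.996e-01] F [ 0.49  0.05 -0.32] sd [0.52 0.37 0.37] open 0.598
[317.39488946 279.44314204]
```

View pics/w7b.png

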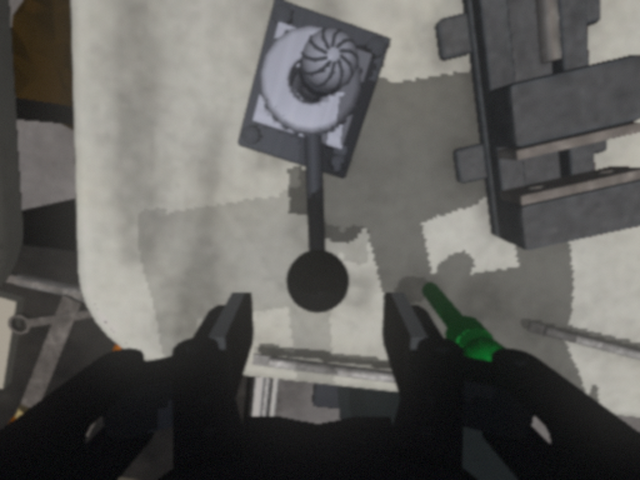

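drive_tool:
  deltas:
    - [[-0.001, 0, -0.01], 0]
    - [[0, 0, -0.01], 0]
    - [[0, 0, -0.01], 0]
    - [[0, 0, -0.01], 0]
    - [[0, 0, -0.008], 0]
    - [[0, 0, -0.007], 0]
    - [[0, 0, -0.004], 0]
    - [[0, 0, 0], 0]
    - [[0, 0, 0], 0]

```text
time_s: 19.65
eef_pos: [0.4521, 0.2436, 0.0644]
eef_rot: [0.001, 0.998, 0.062, 0.014]
wrist_force: [-0.3, 0.1, 0.8]
opening: 0.602
```

```bash
python3 - <<'E'
from h import *
pose(3)
E
```

```text
t 19.8 pos [0.4523 0.2437 0.0647] sd [0.0001 0.     0.0001] yaw 0.1235 zax [ 2.950e-02 -7.000e-04 -9.996e-01] F [-0.24  0.08  0.19] sd [0.63 0.24 0.39] open 0.601
```

```bash
cat >> h.py <<'E'
AX=np.array([.5498,.2585]);RR=.0985
def plan(step,n,reads=2):
    P=[];F=[];Q=[]
    for i in range(reads):
        camera('wrist'); o=get_obs(); P.append(o['eef_pos']);F.append(o['wrist_force']);q=o['eef_rot'];Q.append(q*np.sign(q[1]))
    p=np.mean(P,0);f=np.mean(F,0);q=np.mean(Q,0);M=R.from_quat([q[1],q[2],q[3],q[0]]).as_matrix();yaw=np.arctan2(M[1,0],M[0,0])
    d=p[:2]-AX; ph=np.arctan2(d[1],d[0])%(2*np.pi); t=np.array([np.sin(ph),-np.cos(ph)])
    print('t',round(o['time_s'],2),'p',p.round(4),'phi',ph.round(4),'r',np.hypot(*d).round(4),'yaw-phi',(yaw-(ph-np.pi)).round(3),'Ftan',(f[:2]@t).round(2),'Frad',(f[:2]@d/np.hypot(*d)).round(2),'F',f.round(2),'zax',M[:,2].round(3))
    cur=p[:2]
    for i in range(1,n+1):
        a=ph-step*i; x=AX+RR*np.array([np.cos(a),np.sin(a)]); print((x-cur).round(4),end=' '); cur=x
    print('dz',round(.0655-p[2],4))
E
python3 -c "
from h import *
plan(.05,8)"
```

```text
t 19.9 p [0.4524 0.2437 0.0649] phi 3.2922 r 0.0985 yaw-phi -0.027 Ftan 0.38 Frad -0.23 F [ 0.17  0.41 -0.09] zax [ 0.03  -0.001 -1.   ]
[-0.0006  0.0049] [-0.0004  0.0049] [-0.0001  0.0049] [0.0001 0.0049] [0.0004 0.0049] [0.0006 0.0049] [0.0009 0.0048] [0.0011 0.0048] dz 0.0006
```

drive_tool:
  deltas:
    - [[0, 0, 0], 0]
    - [[0, 0, 0], 0]
    - [[0, 0, 0], 0]
    - [[-0.0005, 0.004, 0], -0.03]
    - [[-0.0004, 0.004, 0], -0.04]
    - [[0, 0.005, 0], -0.05]
    - [[0.0001, 0.005, 0], -0.05]
    - [[0.0004, 0.005, 0], -0.05]
  gripper: 0.45

```text
time_s: 20.7
eef_pos: [0.4521, 0.2617, 0.0652]
eef_rot: [0.008, 0.999, -0.052, 0.014]
wrist_force: [-0.2, -6.7, 3.1]
opening: 0.449
```

```bash
python3 -c "
from h import *
plan(.04,6,1)"
```

```text
t 20.75 p [0.4522 0.2622 0.0653] phi 3.1036 r 0.0977 yaw-phi -0.068 Ftan -6.23 Frad 0.12 F [-0.35 -6.22  1.8 ] zax [ 0.027 -0.017 -0.999]
[-0.0006  0.004 ] [0.0004 0.0039] [0.0005 0.0039] [0.0007 0.0039] [0.0009 0.0038] [0.001  0.0038] dz 0.0002
```

drive_tool:
  deltas:
    - [[-0.0004, 0.005, 0], -0.02]
    - [[0.0004, 0.005, 0], -0.03]
    - [[0.0006, 0.005, 0], -0.03]
    - [[0.0008, 0.005, 0], -0.04]
    - [[0.001, 0.005, 0], -0.04]

```text
time_s: 21.25
eef_pos: [0.453, 0.2807, 0.0648]
eef_rot: [0.016, 0.991, -0.135, 0.011]
wrist_force: [-1.2, -6.3, 3.8]
opening: 0.453
```

```bash
python3 -c "
from h import *
plan(.04,6,1)"
```

```text
t 21.3 p [0.4531 0.2812 0.0648] phi 2.9112 r 0.0993 yaw-phi -0.043 Ftan -5.47 Frad 0.88 F [-2.11 -5.12  2.32] zax [ 0.017 -0.035 -0.999]
[0.0017 0.0036] [0.0011 0.0038] [0.0013 0.0037] [0.0014 0.0037] [0.0016 0.0036] [0.0017 0.0035] dz 0.0007
```

drive_tool:
  deltas:
    - [[0.0017, 0.0045, 0], -0.03]
    - [[0.0013, 0.0048, 0], -0.04]
    - [[0.0016, 0.0047, 0], -0.04]
    - [[0.0018, 0.0045, 0], -0.04]

```text
time_s: 21.7
eef_pos: [0.4569, 0.2944, 0.0643]
eef_rot: [0.023, 0.977, -0.212, 0.006]
wrist_force: [-2.1, -5.5, 4.6]
opening: 0.452
```

```bash
python3 -c "
from h import *
plan(.04,5,1)"
```

```text
t 21.75 p [0.4572 0.2948 0.0644] phi 2.7676 r 0.0994 yaw-phi -0.056 Ftan -6.83 Frad 0.13 F [-2.62 -6.31  3.65] zax [ 0.003 -0.048 -0.999]
[0.0024 0.0033] [0.0017 0.0036] [0.0018 0.0035] [0.0019 0.0034] [0.0021 0.0034] dz 0.0011
```

drive_tool:
  deltas:
    - [[0.0024, 0.0038, 0.0005], -0.03]
    - [[0.002, 0.0043, 0], -0.03]
    - [[0.0022, 0.0042, 0], -0.04]

```text
time_s: 22.05
eef_pos: [0.4607, 0.303, 0.0641]
eef_rot: [0.029, 0.964, -0.263, 0.002]
wrist_force: [-3.4, -6.9, 5.1]
opening: 0.452
```

```bash
python3 -c "
from h import *
plan(.04,4,3)"
```

```text
t 22.2 p [0.461  0.3034 0.0642] phi 2.6731 r 0.0995 yaw-phi -0.064 Ftan -5.14 Frad 0.42 F [-2.69 -4.4   4.21] zax [-0.011 -0.056 -0.998]
[0.0027 0.003 ] [0.002  0.0034] [0.0021 0.0033] [0.0023 0.0032] dz 0.0013
```

drive_tool:
  deltas:
    - [[0.0022, 0.0025, 0.0015], -0.02]
    - [[0.0017, 0.0028, 0.001], -0.02]
    - [[0.0018, 0.0028, 0.0005], -0.03]

```text
time_s: 22.5
eef_pos: [0.4615, 0.3068, 0.0644]
eef_rot: [0.035, 0.954, -0.297, -0.003]
wrist_force: [-3.9, -5.2, 1.0]
opening: 0.456
```

```bash
python3 -c "
from h import *
plan(.03,4,2)"
```

```text
t 22.6 p [0.4617 0.307  0.0644] phi 2.6386 r 0.1006 yaw-phi -0.101 Ftan -6.31 Frad 0.31 F [-3.31 -5.38  1.19] zax [-0.027 -0.065 -0.998]
[0.0033 0.0016] [0.0015 0.0025] [0.0016 0.0025] [0.0017 0.0024] dz 0.0011
```

drive_tool:
  deltas:
    - [[0.003, 0.004, 0.0005], 0]
    - [[0.0027, 0.0042, 0.0005], -0.03]
    - [[0.0028, 0.0041, 0.0005], -0.03]

```text
time_s: 22.9
eef_pos: [0.4652, 0.3147, 0.0638]
eef_rot: [0.041, 0.944, -0.326, -0.009]
wrist_force: [-3.3, -4.5, 3.3]
opening: 0.451
```

```bash
python3 -c "
from h import *
plan(.03,4,2)"
```

```text
t 23.0 p [0.4655 0.3151 0.0639] phi 2.5502 r 0.1015 yaw-phi -0.073 Ftan -5.59 Frad 0.48 F [-3.52 -4.37  2.98] zax [-0.043 -0.072 -0.996]
[0.0042 0.0008] [0.0018 0.0024] [0.0018 0.0023] [0.0019 0.0023] dz 0.0016
```

drive_tool:
  deltas:
    - [[0.0045, 0.003, 0.001], -0.02]
    - [[0.0035, 0.0038, 0.001], -0.03]
    - [[0.0034, 0.0037, 0.001], -0.03]

```text
time_s: 23.3
eef_pos: [0.471, 0.3211, 0.064]
eef_rot: [0.048, 0.93, -0.364, -0.015]
wrist_force: [-4.3, -4.7, -0.7]
opening: 0.449
```

```bash
python3 -c "
from h import *
plan(.03,4,2)"
```

```text
t 23.4 p [0.4713 0.3214 0.0641] phi 2.4661 r 0.1006 yaw-phi -0.071 Ftan -5.88 Frad 0.47 F [-4.04 -4.29 -0.48] zax [-0.063 -0.078 -0.995]
[0.0035 0.001 ] [0.0019 0.0022] [0.002  0.0022] [0.0021 0.0021] dz 0.0014
```

drive_tool:
  deltas:
    - [[0.0065, 0.0045, 0.001], -0.04]
    - [[0.0054, 0.0058, 0.001], -0.07]

```text
time_s: 23.6
eef_pos: [0.4783, 0.3286, 0.0637]
eef_rot: [0.052, 0.908, -0.415, -0.022]
wrist_force: [-4.2, -5.2, 0.9]
opening: 0.452
```

```bash
python3 -c "
from h import *
plan(.06,3,2)"
```

```text
t 23.7 p [0.479  0.3292 0.0638] phi 2.3572 r 0.1 yaw-phi -0.075 Ftan -5.34 Frad 0.18 F [-3.9  -3.65  0.32] zax [-0.082 -0.076 -0.994]
[0.0054 0.003 ] [0.0045 0.0038] [0.0048 0.0035] dz 0.0017
```

drive_tool:
  deltas:
    - [[0.0068, 0.0042, 0.001], -0.04]
    - [[0.0063, 0.005, 0.001], -0.07]

```text
time_s: 23.9
eef_pos: [0.4871, 0.3358, 0.0635]
eef_rot: [0.056, 0.883, -0.465, -0.028]
wrist_force: [-6.5, -3.7, 1.1]
opening: 0.455
```

```bash
python3 -c "
from h import *
plan(.06,3,2)"
```

```text
t 24.0 p [0.4879 0.3362 0.0636] phi 2.2435 r 0.0993 yaw-phi -0.073 Ftan -5.21 Frad 0.75 F [-4.54 -2.66  0.43] zax [-0.1   -0.071 -0.992]
[0.0052 0.0029] [0.0049 0.0033] [0.0051 0.0029] dz 0.0019
```

drive_tool:
  deltas:
    - [[0.007, 0.0039, 0.001], -0.04]
    - [[0.0068, 0.0042, 0.001], -0.07]

```text
time_s: 24.2
eef_pos: [0.4966, 0.3421, 0.0634]
eef_rot: [0.059, 0.856, -0.513, -0.034]
wrist_force: [-5.6, -2.9, 0.6]
opening: 0.451
```

```bash
python3 -c "
from h import *
plan(.04,3,3)"
```

```text
t 24.35 p [0.4975 0.3424 0.0634] phi 2.1286 r 0.0989 yaw-phi -0.068 Ftan -5.11 Frad 0.14 F [-4.41 -2.58  0.52] zax [-0.118 -0.064 -0.991]
[0.0036 0.0017] [0.0035 0.0019] [0.0035 0.0017] dz 0.0021
```

```bash
python3 - <<'E'
from h import *
c=snap('wrist','w8');s=snap('scene','scene8')
cv2.imwrite('pics/w8b.png',np.hstack([cv2.resize(c['frame'][:,:,::-1],(448,336)),cv2.resize(s['frame'][150:290,160:300,::-1],(336,336),interpolation=cv2.INTER_CUBIC)]))
E
```

```text
(no output)
```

View pics/w8b.png

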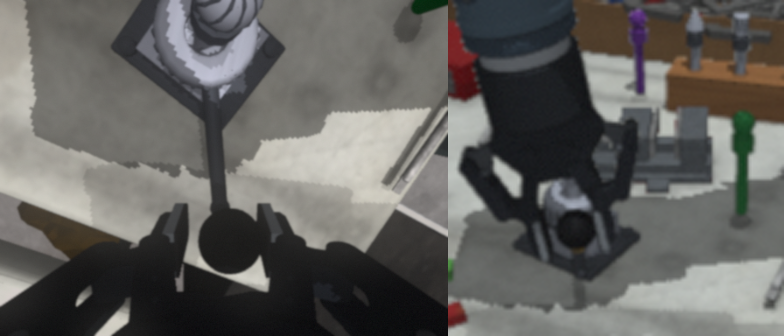

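The knob sits between the fingers, at about (230,240) in the small wrist view, with the right-hand finger driving it. The lever has swung about 1.1 rad and the push is still at idle level. From here I'll use smaller steps.

drive_tool:
  deltas:
    - [[0.0058, 0.0028, 0.001], -0.04]
    - [[0.0056, 0.0026, 0.001], -0.05]

```text
time_s: 24.65
eef_pos: [0.5065, 0.3416, 0.0636]
eef_rot: [0.057, 0.836, -0.545, -0.043]
wrist_force: [-7.5, -2.8, -1.1]
opening: 0.452
```

```bash
python3 -c "
from h import *
plan(.04,3,3)"
```

```text
t 24.8 p [0.5079 0.3404 0.0637] phi 2.0441 r 0.092 yaw-phi -0.06 Ftan -5.85 Frad 0.31 F [-5.35 -2.39 -0.75] zax [-0.133 -0.047 -0.99 ]
[0.0006 0.0075] [0.0036 0.0016] [0.0037 0.0014] dz 0.0018
```

```bash
python3 -c "
from h import *
print(get_obs()['q'].round(3),get_obs()['dq'].round(3),get_obs()['joint_efforts'].round(2), get_obs()['torque'])
pose(2)"
```

```text
[0.393 0.539 1.504 0.007 1.24  3.117] [ 0.006 -0.003  0.001 -0.003 -0.007 -0.002] [ -0.89 -57.97 -33.3    0.13  -0.71   0.06] [-0.28766284  0.5857579   0.04252686]
t 24.9 pos [0.5077 0.3408 0.0637] sd [0. 0. 0.] yaw -1.156 zax [-0.1322 -0.0475 -0.9901] F [-3.68 -1.94 -0.98] sd [0.23 0.04 0.37] open 0.448
```

drive_tool:
  deltas:
    - [[0, 0, 0], 0.03]
    - [[0, 0, 0], 0.03]
    - [[0, 0, 0], 0.02]
    - [[0, 0, 0], 0]
  gripper: 0.75

```text
time_s: 25.3
eef_pos: [0.5097, 0.3418, 0.0648]
eef_rot: [0.055, 0.859, -0.507, -0.038]
wrist_force: [-0.1, 0.2, 0.6]
opening: 0.75
```

```bash
python3 -c "
from h import *
print(get_obs()['q'].round(3))
pose(2)"
```

```text
[ 0.4    0.539  1.5   -0.005  1.237  3.039]
t 25.4 pos [0.5097 0.3417 0.0648] sd [0. 0. 0.] yaw -1.068 zax [-0.1223 -0.0564 -0.9909] F [-0.42  0.03  0.37] sd [0.31 0.55 0.19] open 0.753
```

drive_tool:
  deltas:
    - [[0, 0, 0.01], 0]
    - [[0, 0, 0.01], 0]
    - [[0, 0, 0.01], 0]
    - [[0, 0, 0.01], 0]
    - [[0, 0, 0.01], 0]
    - [[0, 0, 0.01], 0]
    - [[0, 0, 0.015], 0]
    - [[0, 0, 0.015], 0]
    - [[0, 0, 0.005], 0.05]
    - [[0, 0, 0], 0.1]

```text
time_s: 26.4
eef_pos: [0.5113, 0.3419, 0.1726]
eef_rot: [0.056, 0.895, -0.441, -0.032]
wrist_force: [-0.1, 0.0, 0.2]
opening: 0.753
```

drive_tool:
  deltas:
    - [[0, 0, 0], 0.14]
    - [[0, 0, 0], 0.14]
    - [[0, 0, 0], 0.14]
    - [[0, 0, 0], 0.14]
    - [[0, 0, 0], 0.14]
    - [[0, 0, 0], 0.14]
    - [[0, 0, 0], 0.14]
    - [[0, 0, 0], 0.14]
    - [[0, 0, 0], 0.14]
    - [[0, 0, 0], 0.14]

```text
time_s: 27.4
eef_pos: [0.5137, 0.3434, 0.185]
eef_rot: [0.061, 0.962, 0.267, 0.016]
wrist_force: [0.1, -0.3, 0.1]
opening: 0.75
```

```bash
python3 -c "
from h import *
print(get_obs()['q'].round(3))
pose(2)"
```

```text
[ 0.463  0.328  1.529 -0.131  1.28   1.529]
t 27.5 pos [0.5135 0.3433 0.1851] sd [0. 0. 0.] yaw 0.5429 zax [ 0.0627 -0.1084 -0.9921] F [-0.18  0.28  0.47] sd [0.19 0.28 0.02] open 0.751
```

drive_tool:
  deltas:
    - [[0, 0, 0], 0.14]
    - [[0, 0, 0], 0.14]
    - [[0, 0, 0], 0.14]
    - [[0, 0, 0], 0.14]
    - [[0, 0, 0], 0.14]
    - [[0, 0, 0], 0.14]
    - [[0, 0, 0], 0.14]
    - [[0, 0, 0], 0.14]
    - [[0, 0, 0], 0.12]
    - [[0, 0, 0], 0.06]

```text
time_s: 28.5
eef_pos: [0.5147, 0.3437, 0.1917]
eef_rot: [0.037, 0.604, 0.795, 0.051]
wrist_force: [-0.2, -0.3, -0.2]
opening: 0.748
```

drive_tool:
  deltas:
    - [[0, 0, 0], 0]
    - [[0, 0, 0], 0]

```text
time_s: 28.7
eef_pos: [0.5152, 0.3435, 0.1927]
eef_rot: [0.037, 0.607, 0.792, 0.051]
wrist_force: [0.7, 0.6, 0.2]
opening: 0.749
```

```bash
python3 -c "
from h import *
print(get_obs()['q'].round(3))
pose(2)
c=snap('wrist','w9');s=snap('scene','scene9');d=snap('side','side9')
cv2.imwrite('pics/w9b.png',cv2.resize(c['frame'][:,:,::-1],(640,480)))
cv2.imwrite('pics/s9b.png',np.hstack([cv2.resize(s['frame'][150:290,160:300,::-1],(400,400),interpolation=cv2.INTER_CUBIC),cv2.resize(d['frame'][150:290,180:320,::-1],(400,400),interpolation=cv2.INTER_CUBIC)]))
"
```

```text
[ 0.404  0.233  1.631 -0.015  1.153  0.145]
t 28.8 pos [0.5152 0.3436 0.1927] sd [0.     0.     0.0001] yaw 1.8361 zax [ 0.1199  0.0364 -0.9921] F [0.14 0.08 0.34] sd [0.09 0.26 0.1 ] open 0.748
```

View pics/w9b.png

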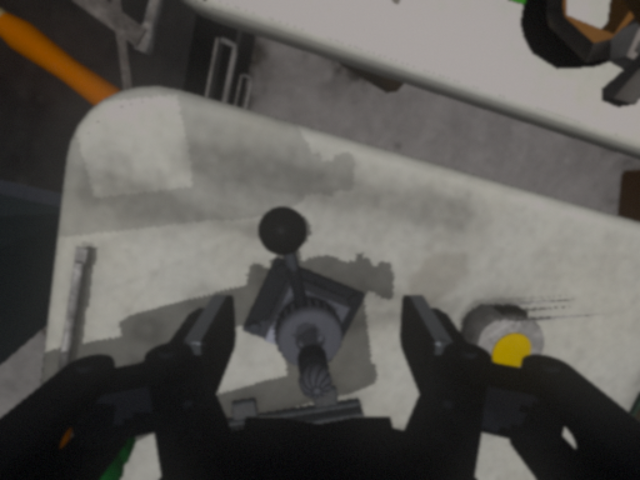

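View pics/s9b.png

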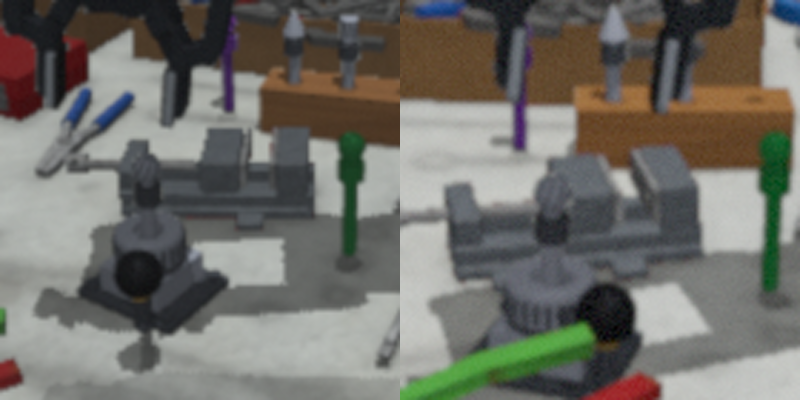

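```bash
python3 - <<'E'
from h import *
np.set_printoptions(precision=4,suppress=True)
c=load('w9');s=load('scene9');d=load('side9')
k=atz(c,283/1.25,231/1.25,.088);print('knob w',k)
t=tri([(s,138/400*140+160,273/400*140+150),(d,(605-400)/400*140+180,313/400*140+150)]);print('tri',t)
for p in (k,t):
    q=p[:2]-AX; print(np.hypot(*q),np.arctan2(q[1],q[0]))
print('nut',atz(c,308/1.25,331/1.25,.058))
E
```

```text
knob w [0.5043 0.348  0.088 ]
tri [0.5039 0.3455 0.0846]
0.10044233957799081 2.0413172608719017
0.09832914852626781 2.0560004727328547
nut [0.5458 0.2668 0.058 ]
```

drive_tool:
  deltas:
    - [[-0.0045, 0.002, -0.01], 0.03]
    - [[-0.0045, 0.002, -0.012], 0.03]
    - [[0, 0, -0.012], 0]
    - [[0, 0, -0.012], 0]
    - [[0, 0, -0.012], 0]
    - [[0, 0, -0.012], 0]
    - [[0, 0, -0.006], 0]
    - [[0, 0, 0], 0]
    - [[0, 0, 0], 0]

```text
time_s: 29.85
eef_pos: [0.5029, 0.3473, 0.1065]
eef_rot: [0.034, 0.58, 0.813, 0.05]
wrist_force: [-0.1, 0.8, 0.9]
opening: 0.756
```

```bash
python3 -c "
from h import *
pose(2)
c=snap('wrist','w10')
cv2.imwrite('pics/w10b.png',cv2.resize(c['frame'][:,:,::-1],(640,480)))
"
```

```text
t 29.95 pos [0.503  0.3474 0.1068] sd [0.0001 0.     0.0002] yaw 1.9025 zax [ 0.1126  0.0423 -0.9927] F [0.26 0.09 0.29] sd [0.1  0.12 0.3 ] open 0.75
```

View pics/w10b.png

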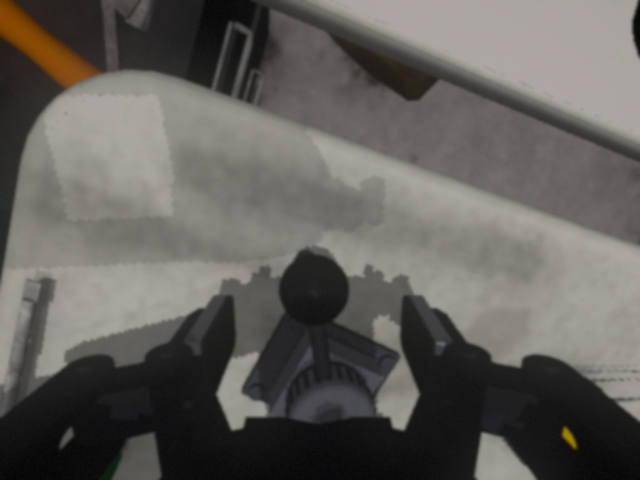

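```bash
python3 - <<'E'
from h import *
np.set_printoptions(precision=4,suppress=True)
c=load('w10'); o=get_obs(); print(atz(c,314/1.25,288/1.25,.088), proj(c,o['eef_pos']-np.array([.1126,.0423,-.9927])*.019)*1.25, (proj(c,(.504,.347,.088))*1.25))
E
```

```text
[0.5031 0.3492 0.088 ] [318.7336 334.096 ] [314.3154 292.9106]
```

drive_tool:
  deltas:
    - [[0.0015, 0.0013, -0.008], 0]
    - [[0.001, 0, -0.008], 0]
    - [[0, 0, -0.008], 0]
    - [[0, 0, -0.008], 0]
    - [[0, 0, -0.006], 0]
    - [[0, 0, 0], 0]
    - [[0, 0, 0], 0]

```text
time_s: 30.7
eef_pos: [0.5063, 0.349, 0.0664]
eef_rot: [0.034, 0.58, 0.813, 0.051]
wrist_force: [-0.6, -0.4, -0.1]
opening: 0.749
```

```bash
python3 -c "
from h import *
plan(.04,4,3)
print(get_obs()['q'].round(3))
"
```

```text
t 30.85 p [0.5064 0.3491 0.0667] phi 2.0178 r 0.1004 yaw-phi 3.026 Ftan 0.12 Frad 0.08 F [ 0.07  0.13 -0.22] zax [ 0.115  0.043 -0.992]
[ 0.0044 -0.0001] [0.0036 0.0015] [0.0037 0.0013] [0.0038 0.0012] dz -0.0012
[ 0.414  0.388  1.717 -0.008  0.913  0.088]
```

drive_tool:
  deltas:
    - [[0, 0, 0], 0]
    - [[0, 0, 0], 0]
    - [[0, 0, 0], 0]
    - [[0, 0, 0], 0]
  gripper: 0.45

```text
time_s: 31.25
eef_pos: [0.5074, 0.3495, 0.0683]
eef_rot: [0.035, 0.58, 0.812, 0.052]
wrist_force: [0.6, -1.0, 0.7]
opening: 0.447
```

drive_tool:
  deltas:
    - [[0.0038, 0.0015, 0], 0]
    - [[0.0038, 0.0015, 0], 0]

```text
time_s: 31.45
eef_pos: [0.5124, 0.3519, 0.0675]
eef_rot: [0.033, 0.58, 0.813, 0.05]
wrist_force: [-6.6, -3.0, 4.3]
opening: 0.451
```

```bash
python3 -c "
from h import *
plan(.04,4,3)
"
```

```text
t 31.6 p [0.5129 0.352  0.0676] phi 1.9469 r 0.1005 yaw-phi 3.098 Ftan -5.58 Frad -0.3 F [-5.08 -2.33  3.69] zax [ 0.112  0.042 -0.993]
[ 0.0044 -0.0005] [0.0037 0.0012] [0.0038 0.0011] [0.0038 0.0009] dz -0.0021
```

drive_tool:
  deltas:
    - [[0.0045, 0.0005, 0], 0]
    - [[0.0045, 0.001, 0], -0.03]

```text
time_s: 31.8
eef_pos: [0.5183, 0.3527, 0.0664]
eef_rot: [0.032, 0.592, 0.804, 0.046]
wrist_force: [-7.4, -2.5, 4.7]
opening: 0.453
```

```bash
python3 -c "
from h import *
plan(.04,4,4)
"
```

```text
t 32.0 p [0.5187 0.3529 0.0665] phi 1.8887 r 0.0994 yaw-phi 3.125 Ftan -5.97 Frad 0.13 F [-5.71 -1.74  3.97] zax [ 0.106  0.036 -0.994]
[0.004  0.0003] [0.0038 0.001 ] [0.0038 0.0009] [0.0039 0.0007] dz -0.001
```

drive_tool:
  deltas:
    - [[0.0045, 0.0006, 0], 0]
    - [[0.0045, 0.001, 0], -0.03]

```text
time_s: 32.2
eef_pos: [0.524, 0.3538, 0.0654]
eef_rot: [0.03, 0.604, 0.796, 0.042]
wrist_force: [-8.5, -2.7, 4.6]
opening: 0.446
```

```bash
python3 -c "
from h import *
plan(.04,4,4)
"
```

```text
t 32.4 p [0.5244 0.354  0.0654] phi 1.8307 r 0.0988 yaw-phi 3.154 Ftan -6.02 Frad -0.07 F [-5.8  -1.62  4.23] zax [ 0.099  0.031 -0.995]
[0.0039 0.0007] [0.0039 0.0008] [0.0039 0.0006] [0.0039 0.0005] dz 0.0001
```

```bash
cat >> h.py <<'E'
def series(n=4):
    for i in range(n):
        camera('wrist'); o=get_obs(); p=o['eef_pos']; d=p[:2]-AX; ph=np.arctan2(d[1],d[0]); t=np.array([np.sin(ph),-np.cos(ph)]); f=o['wrist_force']
        print(round(o['time_s'],2),p.round(4),'phi',ph.round(4),'Ft',(f[:2]@t).round(2),'Fz',f[2].round(1),'r',np.hypot(*d).round(4))
E
echo
```

drive_tool:
  deltas:
    - [[0.0045, 0.0006, 0], 0]
    - [[0.0045, 0.0007, 0], -0.03]

```text
time_s: 32.6
eef_pos: [0.5295, 0.3546, 0.0644]
eef_rot: [0.028, 0.615, 0.787, 0.038]
wrist_force: [-8.6, -2.4, 5.8]
opening: 0.449
```

```bash
python3 -c "
from h import *
series(5)
"
```

```text
32.65 [0.5299 0.3548 0.0644] phi 1.7749 Ft -6.9 Fz 4.9 r 0.0983
32.7 [0.5298 0.3548 0.0643] phi 1.7756 Ft -6.8 Fz 4.9 r 0.0983
32.75 [0.5298 0.3548 0.0644] phi 1.7752 Ft -6.18 Fz 3.6 r 0.0984
32.8 [0.5298 0.3548 0.0644] phi 1.7755 Ft -6.34 Fz 3.9 r 0.0984
32.85 [0.5298 0.3548 0.0644] phi 1.7756 Ft -6.64 Fz 4.1 r 0.0983
```

drive_tool:
  deltas:
    - [[0.004, 0.0006, 0.0005], 0]

```text
time_s: 32.95
eef_pos: [0.5315, 0.3551, 0.0642]
eef_rot: [0.027, 0.615, 0.787, 0.036]
wrist_force: [-8.2, -1.7, 4.5]
opening: 0.45
```

drive_tool:
  deltas:
    - [[0.004, 0.0006, 0.0005], 0]

```text
time_s: 33.05
eef_pos: [0.5334, 0.3554, 0.0641]
eef_rot: [0.025, 0.615, 0.787, 0.034]
wrist_force: [-8.6, -2.3, 5.4]
opening: 0.45
```

drive_tool:
  deltas:
    - [[0, 0, 0], 0]

```text
time_s: 33.15
eef_pos: [0.5329, 0.3554, 0.0639]
eef_rot: [0.025, 0.615, 0.788, 0.033]
wrist_force: [-0.6, -0.0, 0.6]
opening: 0.452
```

```bash
python3 -c "
from h import *
series(4)
"
```

```text
33.2 [0.5331 0.3555 0.0639] phi 1.7409 Ft -0.32 Fz -0.5 r 0.0984
33.25 [0.5332 0.3555 0.0639] phi 1.74 Ft -2.45 Fz 0.7 r 0.0984
33.3 [0.5332 0.3554 0.0638] phi 1.7403 Ft -2.02 Fz 0.3 r 0.0983
33.35 [0.5332 0.3554 0.0638] phi 1.7401 Ft -2.2 Fz 0.8 r 0.0983
```

drive_tool:
  deltas:
    - [[0.0045, 0.0006, 0.0005], 0]

```text
time_s: 33.45
eef_pos: [0.5357, 0.3556, 0.0635]
eef_rot: [0.024, 0.615, 0.788, 0.032]
wrist_force: [-9.3, -2.8, 3.4]
opening: 0.453
```

drive_tool:
  deltas:
    - [[0.0045, 0.0005, 0.0005], 0]

```text
time_s: 33.55
eef_pos: [0.5381, 0.3556, 0.0631]
eef_rot: [0.023, 0.615, 0.788, 0.03]
wrist_force: [-8.2, -0.7, 3.8]
opening: 0.45
```

drive_tool:
  deltas:
    - [[0.0045, 0.0005, 0.0005], 0]

```text
time_s: 33.65
eef_pos: [0.5405, 0.3557, 0.0629]
eef_rot: [0.021, 0.615, 0.788, 0.028]
wrist_force: [-9.2, -2.3, 5.6]
opening: 0.45
```

```bash
python3 -c "
from h import *
series(4)
"
```

```text
33.7 [0.541  0.3558 0.063 ] phi 1.661 Ft -9.03 Fz 5.2 r 0.0976
33.75 [0.5409 0.3558 0.063 ] phi 1.6616 Ft -7.54 Fz 3.7 r 0.0977
33.8 [0.541  0.3558 0.063 ] phi 1.6613 Ft -8.08 Fz 4.6 r 0.0977
33.85 [0.5409 0.3558 0.0631] phi 1.6617 Ft -7.5 Fz 3.7 r 0.0977
```

drive_tool:
  deltas:
    - [[0.0046, 0.0004, 0.0005], 0]

```text
time_s: 33.95
eef_pos: [0.5431, 0.3558, 0.0628]
eef_rot: [0.02, 0.615, 0.788, 0.026]
wrist_force: [-9.1, -2.3, 4.5]
opening: 0.45
```

drive_tool:
  deltas:
    - [[0.0046, 0.0003, 0.0005], 0]

```text
time_s: 34.05
eef_pos: [0.5455, 0.3557, 0.0627]
eef_rot: [0.018, 0.614, 0.788, 0.024]
wrist_force: [-9.9, -1.4, 4.9]
opening: 0.45
```

```bash
python3 -c "
from h import *
series(4)
"
```

```text
34.1 [0.5459 0.3557 0.0628] phi 1.6105 Ft -9.45 Fz 5.1 r 0.0972
34.15 [0.5459 0.3557 0.0628] phi 1.6112 Ft -8.76 Fz 4.1 r 0.0973
34.2 [0.5459 0.3557 0.0628] phi 1.6111 Ft -8.45 Fz 4.6 r 0.0973
34.25 [0.5459 0.3557 0.0628] phi 1.6112 Ft -7.81 Fz 4.9 r 0.0973
```

```bash
python3 - <<'E'
from h import *
c=snap('wrist','w11')
cv2.imwrite('pics/w11b.png',cv2.resize(c['frame'][:,:,::-1],(640,480)))
E
```

```text
(no output)
```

View pics/w11b.png

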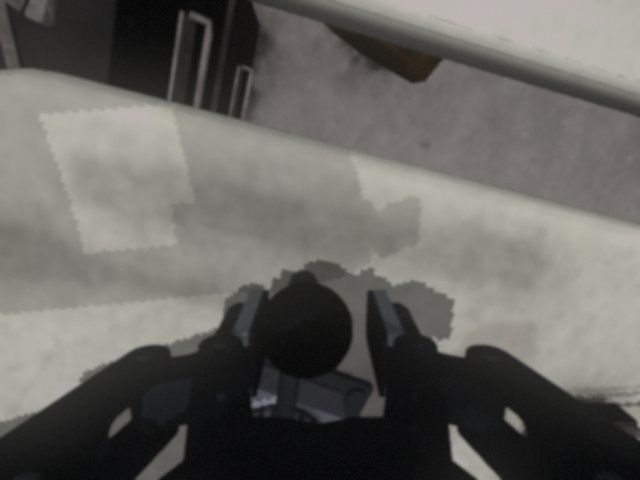

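```bash
python3 - <<'E'
from h import *
c=load('w11'); k=atz(c,307/1.25,330/1.25,.088); q=k[:2]-AX; print(k,np.hypot(*q),np.arctan2(q[1],q[0])); series(2)
E
```

```text
[0.53962736 0.35931917 0.088     ] 0.10133107757821073 1.671355844930099
34.35 [0.5458 0.3557 0.0628] phi 1.6115 Ft -8.71 Fz 3.9 r 0.0973
34.4 [0.5459 0.3557 0.0628] phi 1.6111 Ft -8.74 Fz 4.4 r 0.0973
```

drive_tool:
  deltas:
    - [[0.0048, 0.0002, 0.0005], 0]

```text
time_s: 34.5
eef_pos: [0.548, 0.3555, 0.0626]
eef_rot: [0.017, 0.614, 0.789, 0.022]
wrist_force: [-9.8, -2.4, 5.5]
opening: 0.448
```

drive_tool:
  deltas:
    - [[0.0048, 0.0002, 0.0005], 0]

```text
time_s: 34.6
eef_pos: [0.5504, 0.3553, 0.0625]
eef_rot: [0.015, 0.614, 0.789, 0.019]
wrist_force: [-10.1, -2.4, 5.2]
opening: 0.452
```

```bash
python3 -c "
from h import *
series(5)
"
```

```text
34.65 [0.5509 0.3553 0.0625] phi 1.5595 Ft -10.31 Fz 5.3 r 0.0968
34.7 [0.5508 0.3553 0.0625] phi 1.5601 Ft -9.1 Fz 4.4 r 0.0968
34.75 [0.5508 0.3553 0.0625] phi 1.5603 Ft -8.72 Fz 5.3 r 0.0968
34.8 [0.5508 0.3553 0.0625] phi 1.5603 Ft -8.99 Fz 4.8 r 0.0968
34.85 [0.5508 0.3553 0.0625] phi 1.5605 Ft -8.64 Fz 4.9 r 0.0968
```

drive_tool:
  deltas:
    - [[0.0046, 0.0002, 0.0005], 0]

```text
time_s: 34.95
eef_pos: [0.5526, 0.3551, 0.0623]
eef_rot: [0.014, 0.614, 0.789, 0.017]
wrist_force: [-11.2, -1.8, 5.8]
opening: 0.452
```

```bash
python3 -c "
from h import *
series(4)
"
```

```text
35.0 [0.5532 0.355  0.0624] phi 1.5352 Ft -9.82 Fz 5.5 r 0.0966
35.05 [0.5532 0.355  0.0623] phi 1.5358 Ft -8.94 Fz 5.0 r 0.0966
35.1 [0.5532 0.3551 0.0624] phi 1.5357 Ft -9.72 Fz 5.8 r 0.0966
35.15 [0.5532 0.3551 0.0624] phi 1.5357 Ft -10.66 Fz 5.0 r 0.0966
```

That puts it at about 10 N, so I'll stop, let go and retreat.

drive_tool:
  deltas:
    - [[0, 0, 0], 0]
    - [[0, 0, 0], 0]
    - [[0, 0, 0], 0]
    - [[0, 0, 0], 0]
  gripper: 0.75

```text
time_s: 35.55
eef_pos: [0.5551, 0.3554, 0.063]
eef_rot: [0.015, 0.614, 0.789, 0.019]
wrist_force: [0.1, -0.5, -0.5]
opening: 0.753
```

drive_tool:
  deltas:
    - [[0, 0, 0.01], 0]
    - [[0, 0, 0.01], 0]
    - [[0, 0, 0.01], 0]
    - [[0, 0, 0.01], 0]
    - [[0, 0, 0.01], 0]
    - [[0, 0, 0.015], 0]
    - [[0, 0, 0.015], 0]
    - [[0, 0, 0.02], 0]
    - [[0, 0, 0.02], 0]
    - [[0, 0, 0.02], 0]

```text
time_s: 36.55
eef_pos: [0.5548, 0.355, 0.2141]
eef_rot: [0.015, 0.614, 0.789, 0.019]
wrist_force: [1.0, 0.2, -0.1]
opening: 0.753
```

drive_tool:
  deltas:
    - [[0, 0, 0.02], 0]
    - [[-0.02, 0, 0.02], 0]
    - [[-0.02, 0, 0], 0]
    - [[-0.02, 0, 0], 0]
    - [[-0.02, 0, 0], 0]
    - [[0, 0, 0], 0]
    - [[0, 0, 0], 0]
    - [[0, 0, 0], 0]

```text
time_s: 37.35
eef_pos: [0.476, 0.3558, 0.2708]
eef_rot: [0.02, 0.614, 0.788, 0.027]
wrist_force: [-0.5, -0.2, 0.3]
opening: 0.75
```

```bash
python3 -c "
from h import *
pose(2)
c=snap('wrist','w12');s=snap('scene','scene12');d=snap('side','side12')
cv2.imwrite('pics/w12b.png',cv2.resize(c['frame'][:,:,::-1],(640,480)))
cv2.imwrite('pics/s12b.png',np.hstack([cv2.resize(s['frame'][150:270,170:290,::-1],(400,400),interpolation=cv2.INTER_CUBIC),cv2.resize(d['frame'][150:270,190:310,::-1],(400,400),interpolation=cv2.INTER_CUBIC)]))
"
```

```text
t 37.45 pos [0.4762 0.3558 0.2706] sd [0.     0.     0.0002] yaw 1.8172 zax [ 0.0633  0.0178 -0.9978] F [0.1  0.38 0.21] sd [0.06 0.38 0.28] open 0.749
```

View pics/w12b.png

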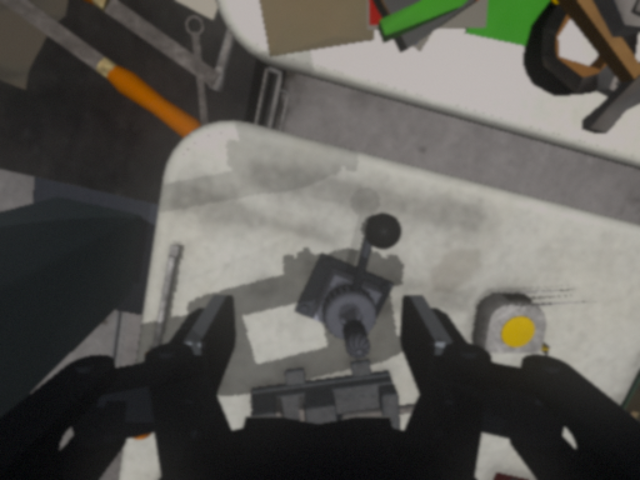

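View pics/s12b.png

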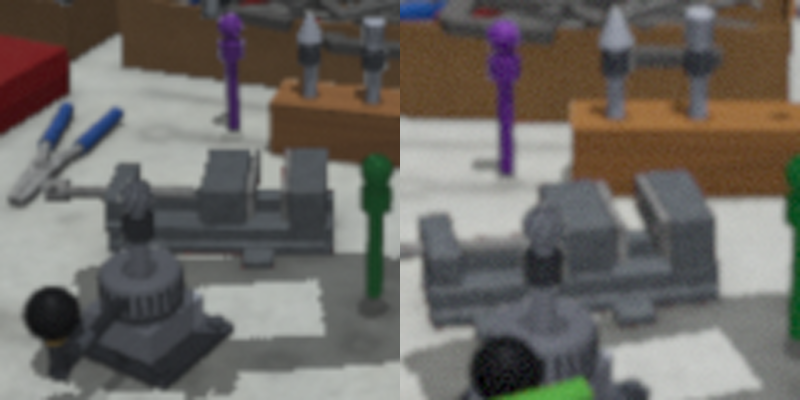

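```bash
python3 - <<'E'
from h import *
np.set_printoptions(precision=4,suppress=True)
c=load('w12');s=load('scene12');d=load('side12')
S=lambda x,y:(s,x*.3+170,y*.3+150); D=lambda x,y:(d,(x-400)*.3+190,y*.3+150)
print('knob w',atz(c,382/1.25,231/1.25,.088)); k=tri([S(53,314),D(507,372)]); print('knob tri',k)
for kk in (atz(c,382/1.25,231/1.25,.088),k): print(np.arctan2(*(kk[:2]-AX)[::-1]),np.hypot(*(kk[:2]-AX)))
print('head',tri([S(132,197),D(544,226)]),'collar top-bot mid',tri([S(139,226),D(542,264)]),'hub w',atz(c,357/1.25,338/1.25,.109))
f=s['frame'][195:255,180:240,::-1];g=d['frame'][205:265,205:265,::-1]
cv2.imwrite('pics/z12.png',cv2.resize(np.hstack([f,g]),None,fx=6.5,fy=6.5,interpolation=cv2.INTER_CUBIC))
for z in (.058,.08,.096,.109,.12):
    p=(*AX,z); print(z,(proj(s,p)-[180,195])*6.5,(proj(d,p)-[205,205])*6.5+[390,0])
E
```

```text
knob w [0.546  0.3588 0.088 ]
knob tri [0.5456 0.3571 0.0845]
1.608598465764945 0.10041244103270014
1.6133026113969402 0.0987113219462903
head [0.5459 0.2637 0.1113] collar top-bot mid [0.5489 0.2538 0.0852] hub w [0.5459 0.2648 0.109 ]
0.058 [201.9893 221.0208] [566.5176 266.3884]
0.08 [196.9191 163.9494] [564.8335 188.9964]
0.096 [193.145  121.4671] [563.5865 131.6964]
0.109 [190.023   86.3258] [562.5594  84.4956]
0.12 [187.3415  56.1426] [561.6803  44.0964]
```

View pics/z12.png

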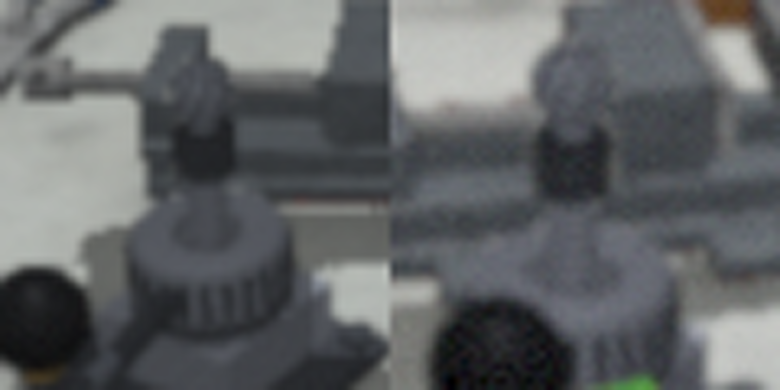

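```bash
python3 -c "
from bench import hand_in
print(hand_in())"
```

```text
the job is handed in; nothing more can be done
None
```

The ball-head cutter is in the collet on its stop, and the lever is swung clockwise and released at about 10 N. I handed the job in at about 37.5 s of the 72 s allowed.

**Placing:** The foot met the stop with 5–8 N at the expected height (TCP z 0.069, the same as in the stand). The cutter leaned about 0.08 rad before the jaws closed.

**Tightening:** I pushed the knob between loosely closed fingers until the push rose from about 5–6 N idle to about 10 N. It read about 10–11 N moving and 9.8 N holding still. I turned the gripper half a turn partway, because the last joint had reached 3.117 rad of its 3.12 limit without passing it.

**Last checks:** The pictures show the cutter upright and seated. The cone and flat cutters are still in the stand, and the green and purple look-alikes are untouched. The arm is clear, with no force on it.

**Disagreements:**
- **Swing angle:** the pictures give a total swing of about 1.69 rad, roughly 0.04 rad past where over-tight should begin (at most 1.65 rad if the jaws met the shank by 1.25 rad). The measured force gave no sign of over-tightening except one noisy 11.3 N reading, so I went by the force.
- **Head position:** triangulation put the head about 5 mm off the axis, but the enlarged views showed it in line with the collet to about 1–2 mm.

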